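# Free a tensioner link with the forked tool

### The arm

A 7-joint arm with a two-finger parallel gripper is mounted at the origin on the work surface. World frame = base frame: x ahead of the robot, y to its left, z up, the work surface at z = 0. Lengths are in m, angles in degrees, forces in N, time in s.
With the tool pointing down it reaches from about 0.425 to 0.875 m from the base axis. Payload 4.7 kg.
Tool frame: the origin (TCP) lies midway between the tips of the shut fingers; the grasp point (between the pads) lies 19 mm behind it; z points along the fingers, x is the direction in which the jaws open and shut, and the axes are right-handed (so a half turn about z gives the same grasp; the last joint's range is limited). The gripper opens to 87 mm and grips with 3 to 60 N. Pads are 19 mm wide; open, the fingers measure 117 mm over their backs; the gripper's body (75 mm by 190 mm) begins 51 mm behind the grasp point.
Start: joints at [-74.421, 18.392, -4.016, 83.108, 1.295, 78.541, -3.26], TCP at [0.166, 0.629, 0.223] pointing down, gripper open.
Joint ranges: [-163.93, 163.93], [-17.29, 119.83], [-79.2, 71.16], [3.27, 140.29], [-89.18, 269.18], [5.43, 117.66], [-154.24, 154.24]. Speed limits (degrees/s): [147.25, 147.25, 180, 180, 180, 180, 180].

### API

Orientations are given as [roll, pitch, yaw] about the fixed x, y, z axes, in that order (R = Rz(yaw) Ry(pitch) Rx(roll)).
In Python, from cell import telemetry, read_camera, get_calibration, sign_off gives the robot as it stands. The module is installed in compiled form; this text tells all that it offers.
- The arm moves only by the tool carry_out, never from a script. Its arguments are lists of equal length, an entry for each row: "translation": the shift along the tool's x, y, z in cm, a list of three; "turn": the turn about the tool's z in rad; "gripper": the opening, from 0 (shut) to 1 (fully open). In form: {"translation": [[dx, dy, dz], ...], "turn": [turn, ...], "gripper": [gripper, ...]}. A call has 1 to 5 rows; each row is the pose to reach, as a shift and turn from the pose commanded when the call began, along the tool's axes at that moment; what a row does not reach only later rows make up. A row lasts 1/8 s, in which the tool goes at most 62.5 mm and 10.7 degrees, less where a joint would pass 70% of its speed; a pose out of reach is approached as far as the arm can. A call with a gripper value outside its range is refused whole. The fingers move at their own pace and stop on an object; "squeeze" is the grip in N (left out, the last holds). Time passes only in rows, so rows that repeat a pose let the fingers close. It gives the time, the measured TCP pose, the force and the opening at its end, in the units of the state.
- telemetry.get_obs(): the state, without advancing time (a new reading comes with each control period).
- read_camera(name): name is "side" or "top" or "wrist"; returns the picture (480x640x3 uint8, red, green, blue); there is no depth.
- get_calibration(name): a dict with "fx", "fy", "cx", "cy" (pixels), "R" (3x3) and "t" (3): a world point X has camera coordinates R X + t. Camera axes: x right, y down, z forward; pixel columns grow to the right and rows downward; lengths in m; the calibration is good to about 2 mm. A picture is of the moment at which its call begins: read the wrist's pose just before it. get_calibration takes no time and is no camera call; for the wrist camera it gives the pose at the moment of the call.
- sign_off(): hands the job in, once; it reports no verdict.
The state is a dict: "time_s": time; "qpos": joint angles; "joint_velocities": joint speeds; "effort": joint torques, N m; "tool_pos": TCP position; "tool_rot": TCP orientation; "force": force on the tool from outside, world axes, zero at the start; "wrist_torque": the same for the moment, N m; "grip_width": finger opening in m.
Only numpy, scipy, OpenCV 4.12 (cv2) and the standard library are available. Lean on these libraries where they do the work, as an engineer would, in place of code of your own. Each camera call takes 0.05 s, during which the arm holds its last target.

### The job

Take the forked tool from its stand and use its prongs, not your fingers, to push the brass collar of the spring bar gently away from the blue link until the link pops up out of the red clevis, without ramming the collar against its stop. Put the tool back upright in its stand, then lift the link out and stand it upright in the green tray. Handle the clevis gently and leave the wax tin, the turned foot and the offcut where they are.

Things in the scene. Friction and masses are not known exactly. Their poses are not given: they have to be found in the camera images.
- clevis: Red clevis fixed to the bench; origin on its underside, below the blue link's axis, z up. Base plate 76 (x) x 140 (y, -36 to +104) x 8 mm. Pocket for the link, 44 x 50 mm outside, walls up to z=44 mm. Spring bar along +y at x=0, z=34 mm; end post 34 mm wide at y=78 to 88 mm, up to z=52 mm. More than 18 N on clevis, bar or collar is too much.
- pocket_mouth (a point): Centre of the pocket's top, 44 mm above the bench (a point of the clevis, same axes). The link has 1 mm play all round. A spring pad under it pushes it up 14 mm once it is free. The bar's tip sits in a slot in the link's +y side and holds it down; after letting go, the bar presses lightly on the side of the risen link, which can then be pulled straight up.
- bar_bare (a point): Fixed point of the clevis (same axes) on the axis of the level steel spring bar, 6 mm in diameter, at y=35 mm, z=34 mm: in the bare stretch between pocket wall (y=25 mm) and brass collar, where the prongs go down astride the bar (tool x along clevis x).
- collar_zone (a point): Fixed clevis point at y=52 mm on the bar: nominal near face of the brass collar (22 mm dia, 6 mm thick). The real face lies up to 7 mm either way, no reading tells: feel for it. Push it to +y: 3 N to start, 0.4 N per mm, plus up to 3 N friction. Link pops up about 7.5 mm after first contact (6.5 to 8.5); hard stop at 9.5 mm, force shoots up. Released, it springs back.
- link_center (a point): Centre of the blue steel link, an upright block 30 (x) x 24 (y) x 70 (z) mm, 0.1 to 0.2 kg; this point is half-way up, 35 mm above its underside. z up, other axes as the clevis's. It starts in the clevis pocket with this point 49 mm above the bench; freed, it stands at 63 mm.
- fork_center (a point): Centre of the upright forked tool (0.09 kg, 105 mm tall), 52.5 mm above its prong tips, z up. From below: two steel prongs 5 mm dia at x=-7 and +7 mm (slot 9 mm wide, 20 mm deep), steel head 19 (x) x 6 (y) mm up to 32 mm above the tips, wooden handle 18 (x) x 24 (y) mm from there to the top. Same either way round. The handle's lower end rests on the stand's top.
- stand: Dark wooden tool stand fixed to the bench, 85 (x) x 75 (y) x 40 (z) mm, origin at the centre of its underside. In the middle of its top is a socket right through, 25 (x) x 12 (y) mm, with small chamfers. The tool stands in it with x along the stand's x (or half a turn round), prong tips 8 mm and tool centre 60.5 mm above the bench.
- tray: Green open tray fixed to the bench, 150 (x) x 130 (y) mm outside, 25 mm high, walls 4 mm, floor about 4 mm thick; origin at the centre of its underside.
- wax_tin: Bystander: yellow tin, 64 mm in diameter, 70 mm tall; origin at the centre of its underside. Leave alone.
- turned_foot: Bystander: turned wooden foot, 52 mm in diameter, 60 mm tall; origin at the centre of its underside. Leave alone.
- offcut: Bystander: pale wooden offcut 50 (x) x 80 (y) x 35 mm; origin at the centre of its underside. Leave alone.
Mind the look-alikes: they are no part of the job. There is more than one size of the clevis; the one meant has the size given above.

How it is judged:
By the outcome, as a careful person would: the job done as asked, in the order asked, and still so for the second after the job is handed in, with the robot touching nothing.
It also fails if it takes over 66 s, if anything falls off the work surface, if the arm or the gripper's body presses on something with over 40 N, if the wrist force passes 120 N, or if a joint passes its speed limit or range.

## Working session

There is one attempt and no reset: what is moved stays moved. The work goes in short steps, Python scripts to look and compute and a tool call to move; the robot and the scene stay as the last step left them, time stands still between calls to the robot, and variables do not carry over. Pictures are saved under pics/ and viewed, and the job is handed in when it is done.

Besides the shell and the picture viewer there is one more tool, called after "Emit:" by a JSON object that holds its "method" and its "body", one argument or row to a line. carry_out: Moves the arm, as the interface text tells. Its arguments: {"type":"object","properties":{"translation":{"type":"array","items":{"type":"array","items":{"type":"number"}}},"turn":{"type":"array","items":{"type":"number"}},"gripper":{"type":"array","items":{"type":"number"}},"squeeze":{"type":"number"}},"required":["translation","turn","gripper"]}

```bash
mkdir -p pics; ls
python3 - <<'E'
from cell import telemetry, read_camera, get_calibration
import cv2, numpy as np
o=telemetry.get_obs()
for k,v in o.items(): print(k,np.round(v,4))
for n in ("side","top","wrist"):
    c=get_calibration(n); print(n,{k:np.round(v,4).tolist() for k,v in c.items()})
    im=read_camera(n); cv2.imwrite(f"pics/{n}0.png",im[:,:,::-1])
E
```

```text
pics
time_s 0.0
qpos [-74.4233  18.4386  -4.0157  83.1755   1.2947  78.5414  -3.2608]
joint_velocities [ 0.0492  0.0305 -0.045  -0.0068 -0.0857 -0.0563  0.0519]
effort [-4.00000e-04 -4.91285e+01 -4.04100e-01 -3.12530e+01 -6.39000e-02
  4.40000e-02  2.00000e-04]
tool_pos [0.1656 0.628  0.2215]
tool_rot [1.799945e+02 1.103000e-01 7.523230e+01]
force [-0.7019  0.7192 -0.5971]
wrist_torque [-0.0369  0.0461  0.0106]
grip_width 0.0871
side {'fx': 443.4659, 'fy': 443.4659, 'cx': 314.2726, 'cy': 234.7332, 'R': [[-0.9928, -0.1195, 0.013], [-0.1004, 0.7654, -0.6357], [0.066, -0.6324, -0.7718]], 't': [0.5033, 0.0814, 0.9154]}
top {'fx': 564.4715, 'fy': 564.4715, 'cx': 331.6913, 'cy': 234.1657, 'R': [[0.109, -0.994, 0.0025], [-0.9727, -0.1072, -0.2057], [0.2048, 0.02, -0.9786]], 't': [-0.0574, 0.4866, 1.0106]}
wrist {'fx': 368.701, 'fy': 368.701, 'cx': 318.4111, 'cy': 234.8701, 'R': [[0.2564, 0.9666, -0.0025], [0.9285, -0.2456, 0.2784], [0.2685, -0.0737, -0.9605]], 't': [-0.6487, -0.0336, 0.3911]}
```

View pics/side0.png

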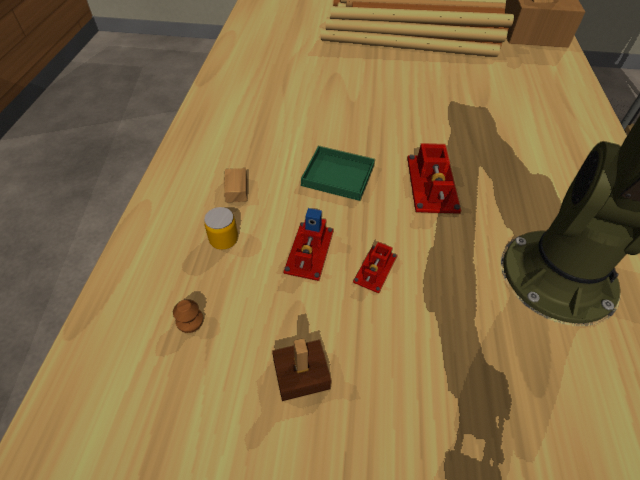

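View pics/top0.png

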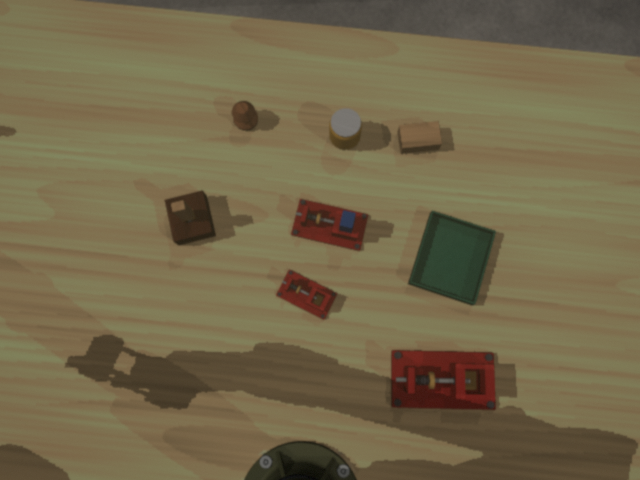

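View pics/wrist0.png

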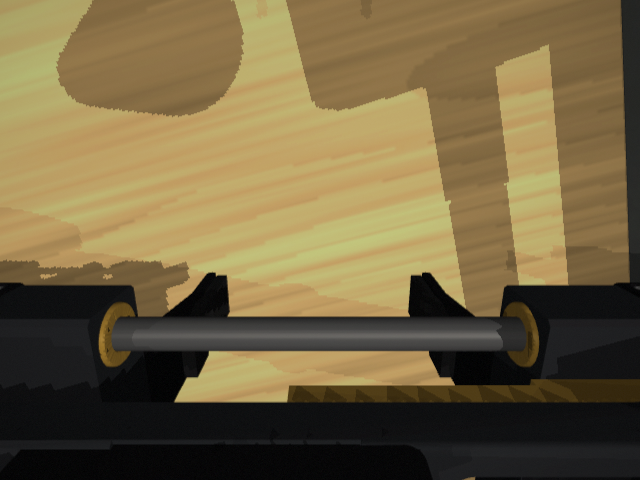

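Side view: the clevis holding the blue link is at about (310,245), the stand with tool at (302,365) and the tray at (338,173). In the top view the same three are at (330,225), (190,218) and (452,257). Red clevises without a link, at (375,265) and (433,180) in the side view, are look-alikes. Next I'll zoom in.

Run:
```python
import cv2, numpy as np
t=cv2.imread("pics/top0.png"); s=cv2.imread("pics/side0.png")
a=cv2.resize(t[180:270,150:250],None,fx=4,fy=4,interpolation=cv2.INTER_CUBIC)
b=cv2.resize(t[180:270,280:380],None,fx=4,fy=4,interpolation=cv2.INTER_CUBIC)
c=cv2.resize(s[330:405,260:340],None,fx=5,fy=4.8,interpolation=cv2.INTER_CUBIC)
d=cv2.resize(s[200:290,270:370],None,fx=4,fy=4,interpolation=cv2.INTER_CUBIC)
c=cv2.resize(c,(400,360))
cv2.imwrite("pics/z0.png",np.clip(np.vstack([np.hstack([a,b]),np.hstack([c,d])])*1.5,0,255).astype(np.uint8)[:, :])
im=cv2.imread("pics/z0.png");cv2.imwrite("pics/z0.png",cv2.resize(im,(660,594)))
```

```text
(no output)
```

View pics/z0.png

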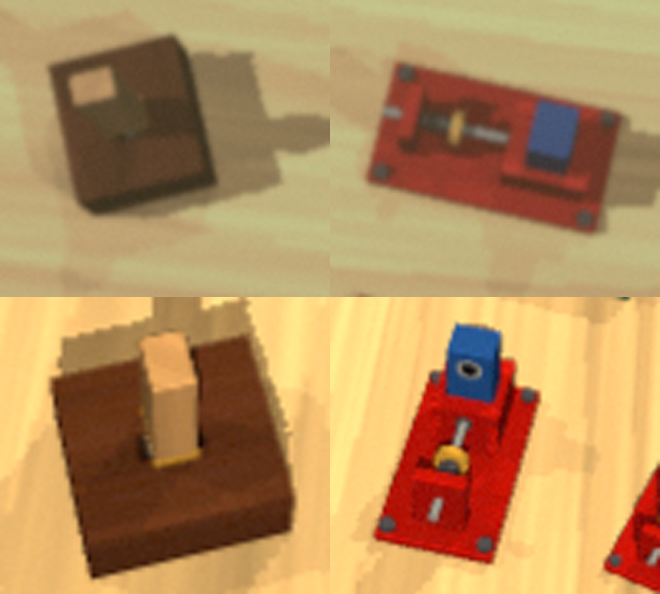

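```bash
cat > h.py <<'E'
import cv2, numpy as np
from cell import telemetry, read_camera, get_calibration
def plane(c,uv,z):
    uv=np.atleast_2d(np.asarray(uv,float)); R=np.array(c['R']);t=np.array(c['t'])
    d=np.c_[(uv[:,0]-c['cx'])/c['fx'],(uv[:,1]-c['cy'])/c['fy'],np.ones(len(uv))]@R
    o=-R.T@t
    return o+d*((z-o[2])/d[:,2])[:,None]
def proj(c,X):
    p=np.atleast_2d(X)@np.array(c['R']).T+np.array(c['t']); return np.c_[c['fx']*p[:,0]/p[:,2]+c['cx'],c['fy']*p[:,1]/p[:,2]+c['cy']]
def snap(n,f):
    c=get_calibration(n); o=telemetry.get_obs(); im=read_camera(n)[:,:,::-1].copy(); cv2.imwrite(f"pics/{f}.png",im); return im,c,o
def red(im):
    h=cv2.cvtColor(im,cv2.COLOR_BGR2HSV); return (((h[...,0]<8)|(h[...,0]>172))&(h[...,1]>150)&(h[...,2]>50)).astype(np.uint8)
def blue(im):
    h=cv2.cvtColor(im,cv2.COLOR_BGR2HSV); return ((h[...,0]>95)&(h[...,0]<130)&(h[...,1]>90)).astype(np.uint8)
def blob(m,near):
    n,l,st,ce=cv2.connectedComponentsWithStats(m); k=1+np.argmin([np.hypot(*(ce[i]-near))+(1e4 if st[i,4]<25 else 0) for i in range(1,n)]); return (l==k).astype(np.uint8)
def rect(m,c,z):
    cs,_=cv2.findContours(m,cv2.RETR_EXTERNAL,cv2.CHAIN_APPROX_NONE); p=max(cs,key=len)[:,0]
    P=plane(c,p,z)[:,:2]; r=cv2.minAreaRect((P*1000).astype(np.float32)); return r
E
python3 - <<'E'
from h import *
t=cv2.imread("pics/top0.png"); s=cv2.imread("pics/side0.png")
ct=get_calibration("top"); cs=get_calibration("side")
for nm,im,c,n in (("top",t,ct,(330,225)),("side",s,cs,(310,250))):
    m=blob(red(im),n); r=rect(m,c,0.008); print(nm,"clevis",r)
for nm,im,c,n in (("top",t,ct,(347,220)),("side",s,cs,(314,220))):
    m=blob(blue(im),n); r=rect(m,c,0.084); print(nm,"link",r)
h=cv2.cvtColor(t,cv2.COLOR_BGR2HSV); print(h[205,197],h[207,179],h[240,160], h[260,450])
m=((h[...,2]<90)).astype(np.uint8); m=blob(m,(190,218)); print("stand",rect(m,ct,0.04),m.sum())
g=((h[...,0]>45)&(h[...,0]<95)&(h[...,1]>80)).astype(np.uint8); print("tray",rect(blob(g,(452,257)),ct,0.025))
h=cv2.cvtColor(s,cv2.COLOR_BGR2HSV);g=((h[...,0]>45)&(h[...,0]<95)&(h[...,1]>80)).astype(np.uint8); print("tray",rect(blob(g,(338,173)),cs,0.025))
# hand points: tool top centre: top view
z=150,180
f=660/800*4
print("tool top", plane(ct,[150+92/f,180+86/f],0.113), plane(cs,[260+168/(660/400*.5*5)/1,330+345/1],0.113)[:0])
cor=np.array([[50,67],[178,36],[216,184],[95,213]])/3.3+[150,180]
print("stand corners", plane(ct,cor,0.04))
E
```

```text
top clevis ((518.1130981445312, 3.7307357788085938), (136.52220153808594, 73.04059600830078), 83.0623779296875)
side clevis ((516.1194458007812, -1.3799057006835938), (162.75839233398438, 74.66633605957031), 83.11780548095703)
top link ((513.7132568359375, -30.118011474609375), (19.514892578125, 25.533823013305664), 82.3855972290039)
side link ((511.84527587890625, -8.728940963745117), (28.400806427001953, 58.68537902832031), 6.3904900550842285)
[ 15 136  62] [ 16 115 122] [ 22  94 128] [64 79 68]
stand ((494.4719543457031, 262.14581298828125), (101.49105834960938, 94.47993469238281), 19.858797073364258) 2035
tray ((473.1351623535156, -235.97569274902344), (1.9345719814300537, 5.733117580413818), 6.284164905548096)
tray ((477.83660888671875, -221.70201110839844), (149.27284240722656, 150.1317596435547), 77.73668670654297)
tool top [[0.4977392  0.27331619 0.113     ]] []
stand corners [[0.52318482 0.32181071 0.04      ]
 [0.54991138 0.25065783 0.04      ]
 [0.46491038 0.21523007 0.04      ]
 [0.44052874 0.28154213 0.04      ]]
```

Emit:
{"method": "carry_out", "body": {
  "translation": [
    [-3,4.8,0],
    [-6,9.6,0],
    [-9,14.4,0],
    [-12,19.2,0],
    [-15,24,0]
  ],
  "turn": [0.12,0.24,0.36,0.48,0.6],
  "gripper": [1,1,1,1,1]
}}

```text
time_s: 0.78
tool_pos: [0.3606, 0.4207, 0.2224]
tool_rot: [-180.0, -0.0, 40.6]
force: [0.1, 1.1, -0.4]
grip_width: 0.0869
```

```bash
cat >> h.py <<'E'
def toolframe(o=None):
    from scipy.spatial.transform import Rotation as Ro
    o=o or telemetry.get_obs(); return Ro.from_euler('xyz',o['tool_rot'],degrees=True).as_matrix(), np.array(o['tool_pos'])
def shift(target,o=None):
    R,p=toolframe(o); return (R.T@(np.array(target)-p))*100
E
python3 - <<'E'
from h import *
c=get_calibration("wrist");R,p=toolframe()
C=-np.array(c['R']).T@c['t']; print("cam in tool",R.T@(C-p)); print("fwd in tool",R.T@np.array(c['R'])[2])
print(shift([0.497,0.272,0.223]), telemetry.get_obs()['tool_rot'],telemetry.get_obs()['tool_pos'],telemetry.get_obs()['joint_velocities'])
c=get_calibration("wrist"); print(proj(c,p+R@np.array([[0,0,0],[0,0,.05],[0,0,.1],[0,-.05,.1]]) if 0 else np.array([p+R@np.array(v) for v in ([0,0,0],[0,0,.05],[0,0,.1],[0,-.05,.1])])))
E
```

```text
cam in tool [ 0.00040885 -0.07578339 -0.16184177]
fwd in tool [-0.0010401   0.27873848  0.96036648]
[ 0.6713747  20.1693723  -0.05963914] [-1.79996036e+02 -1.03712482e-03  4.06322798e+01] [0.36056156 0.42069432 0.22241744] [24.45606865 -8.73839093 22.49967205  9.93015826 -1.71595391 -1.27847365
 -7.85348702]
[[318.01777273 292.65171642]
 [318.15338806 257.41477003]
 [318.24122422 234.59229292]
 [318.12020354 166.12844417]]
```

Emit:
{"method": "carry_out", "body": {
  "translation": [
    [0.2,5,0],
    [0.4,10,0],
    [0.6,15,0],
    [0.7,19.9,0],
    [0.7,19.9,0]
  ],
  "turn": [0.1,0.2,0.3,0.33,0.33],
  "gripper": [1,1,1,1,1]
}}

```text
time_s: 1.4
tool_pos: [0.498, 0.2714, 0.2225]
tool_rot: [179.9, -0.0, 21.5]
force: [0.2, 0.8, 0.4]
grip_width: 0.0868
```

Run:
```python
from h import *
im,c,o=snap("wrist","w1"); print(o['tool_pos'],o['tool_rot'],np.abs(o['joint_velocities']).max())
```

```text
[0.49800985 0.27137658 0.22246596] [ 1.79863800e+02 -2.15248208e-02  2.14508304e+01] 4.50185801603495
```

View pics/w1.png

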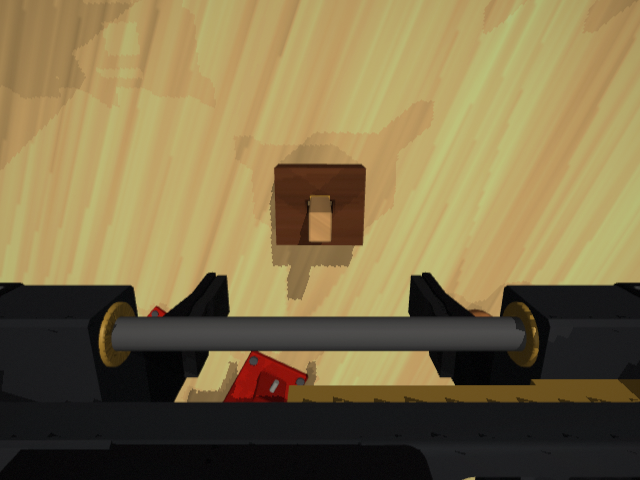

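The wrist view has the stand centred at about (320,205) and nearly square to the image. The handle top is at (320,232). I'll measure it.

Run:
```python
from h import *
im=cv2.imread("pics/w1.png"); c=get_calibration("wrist")
z=cv2.resize(im[150:260,260:380],None,fx=5,fy=5,interpolation=cv2.INTER_CUBIC); cv2.imwrite("pics/w1z.png",z)
h=cv2.cvtColor(im,cv2.COLOR_BGR2HSV); print(h[190,290],h[225,320],h[255,300],h[200,320])
m=((h[...,2]<95)&(h[...,1]>120)).astype(np.uint8); m=blob(m,(320,205)); r=rect(m,c,.04); print(r)
```

```text
[ 12 194  75] [ 16 143 182] [ 18 123 141] [ 17 140 118]
((495.0613098144531, 279.6584167480469), (84.52133178710938, 77.25923919677734), 21.62085723876953)
```

View pics/w1z.png

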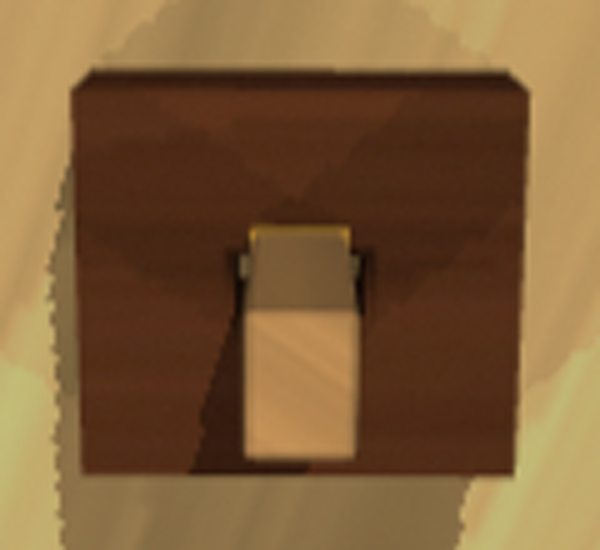

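Run:
```python
from h import *
c=get_calibration("wrist")
g=lambda L: np.array(L)/5+[260,150]-0.4
P=plane(c,g([[73,92],[529,92],[514,472],[82,472]]),.04); print(P,P.mean(0)); print([np.linalg.norm(P[i]-P[i-1]) for i in range(4)])
e=P[1]-P[0]+P[2]-P[3]; print("yaw",np.degrees(np.arctan2(e[1],e[0])))
Q=plane(c,g([[244,310],[357,310],[356,460],[245,459]]),.113); print(Q,Q.mean(0)); print([np.linalg.norm(Q[i]-Q[i-1]) for i in range(4)])
o=telemetry.get_obs(); print(o['tool_pos']); print("stand",shift(P.mean(0)),"handle",shift(Q.mean(0)))
```

```text
[[0.44344907 0.29683641 0.04      ]
 [0.5217304  0.32786397 0.04      ]
 [0.54854875 0.25932219 0.04      ]
 [0.46991557 0.22813851 0.04      ]] [0.49591095 0.27804027 0.04      ]
[np.float64(0.07361981687957997), np.float64(0.0842061466889547), np.float64(0.07360162298547618), np.float64(0.08459076637762411)]
yaw 21.626632717955875
[[0.48361482 0.28602698 0.113     ]
 [0.49941388 0.29229096 0.113     ]
 [0.50818129 0.27035865 0.113     ]
 [0.49223491 0.26420828 0.113     ]] [0.49586122 0.27822122 0.113     ]
[np.float64(0.023459779741800236), np.float64(0.0169955200661799), np.float64(0.023619774844861385), np.float64(0.017091341636538474)]
[0.49600295 0.27439413 0.22231529]
stand [ 0.13430892 -0.34805498 18.23136033] handle [ 0.1331711  -0.36434801 10.93135448]
```

Run:
```python
from h import *
im,c,o=snap("wrist","w2"); print(o['tool_pos'],o['tool_rot'],np.abs(o['joint_velocities']).max())
import json; json.dump({k:np.array(v).tolist() for k,v in c.items()},open("pics/w2.json","w"))
z=cv2.resize(im[150:260,260:380],None,fx=5,fy=5,interpolation=cv2.INTER_CUBIC); cv2.imwrite("pics/w2z.png",z)
print(telemetry.get_obs()['tool_pos'])
```

```text
[0.49600295 0.27439413 0.22231529] [1.79981497e+02 2.51928140e-02 2.17043831e+01] 3.175789656951303
[0.49481986 0.27630201 0.2222825 ]
```

View pics/w2z.png

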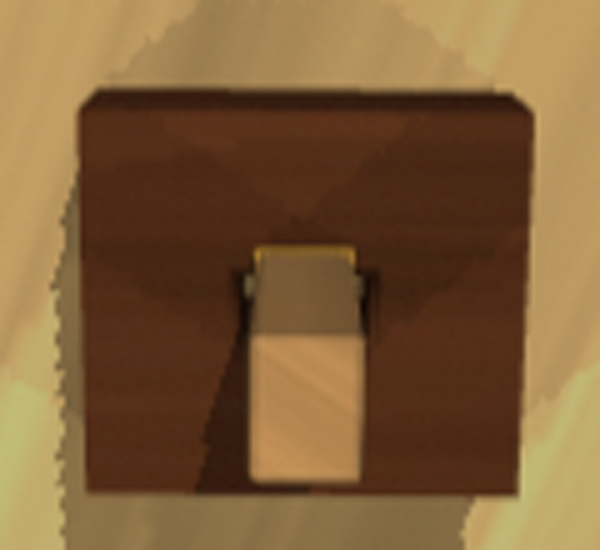

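Run:
```python
from h import *
import json; c=json.load(open("pics/w2.json"))
g=lambda L: np.array(L)/5+[260,150]-0.4
P=plane(c,g([[79,113],[534,113],[518,494],[87,491]]),.04); print(P.mean(0)); print([np.linalg.norm(P[i]-P[i-1]) for i in range(4)])
e=P[1]-P[0]+P[2]-P[3]; print("yaw",np.degrees(np.arctan2(e[1],e[0])))
Q=plane(c,g([[249,334],[364,334],[361,482],[250,480]]),.113); print(Q.mean(0)); print([np.linalg.norm(Q[i]-Q[i-1]) for i in range(4)])
e=Q[1]-Q[0]+Q[2]-Q[3]; print("yaw",np.degrees(np.arctan2(e[1],e[0])))
a=np.radians(21.94); R=np.array([[np.cos(a),np.sin(a),0],[np.sin(a),-np.cos(a),0],[0,0,-1]])
cmd=np.array([.4952,.2770,.223]); print("shift cm",R.T@(P.mean(0)-cmd)*100,R.T@(Q.mean(0)-cmd)*100)
```

```text
[0.49829014 0.27464144 0.04      ]
[np.float64(0.07368710224966968), np.float64(0.08428626317867056), np.float64(0.07428837894005491), np.float64(0.08467324621252145)]
yaw 21.416877869801247
[0.49796784 0.27519319 0.113     ]
[np.float64(0.023150218918095235), np.float64(0.017360763751114054), np.float64(0.023474568488793777), np.float64(0.017152390597240046)]
yaw 21.09112781333378
shift cm [ 0.19850959  0.33423261 18.3       ] [ 0.18922915  0.27101179 11.        ]
```

Emit:
{"method": "carry_out", "body": {
  "translation": [
    [0.19,0.3,5],
    [0.19,0.3,10],
    [0.19,0.3,14.5],
    [0.19,0.3,17.0],
    [0.19,0.3,17.5]
  ],
  "turn": [0.01,0.01,0.01,0.01,0.01],
  "gripper": [0.5,0.5,0.5,0.5,0.5],
  "squeeze": 50
}}

```text
time_s: 2.12
tool_pos: [0.4952, 0.2753, 0.0455]
tool_rot: [180.0, 0.2, 21.6]
force: [0.7, -0.2, 0.9]
grip_width: 0.0469
```

Emit:
{"method": "carry_out", "body": {
  "translation": [
    [0,0,0],
    [0,0,0]
  ],
  "turn": [0,0],
  "gripper": [0.4,0.4]
}}

```text
time_s: 2.38
tool_pos: [0.4987, 0.2754, 0.0491]
tool_rot: [-179.9, -0.2, 21.4]
force: [0.2, 0.1, 0.4]
grip_width: 0.0364
```

Run:
```python
from h import *
im,c,o=snap("wrist","w3"); print(o['time_s'],o['tool_pos'],o['tool_rot'],np.abs(o['joint_velocities']).max(),o['force'])
```

```text
2.375 [0.49871824 0.27535677 0.04913732] [-1.79947811e+02 -1.52831417e-01  2.14118713e+01] 0.2571975896813392 [0.23267723 0.12793121 0.39115577]
```

View pics/w3.png

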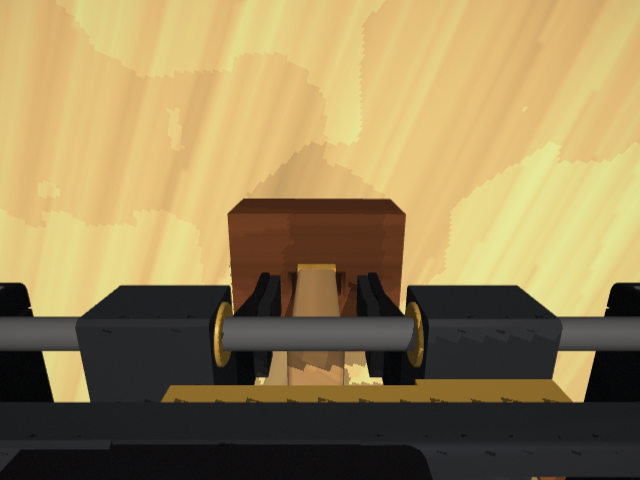

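The handle sits centred between the fingers, with finger inner faces at about columns 278 and 357 and the handle at 318. I'll close on it.

Emit:
{"method": "carry_out", "body": {
  "translation": [
    [0,0,0],
    [0,0,0],
    [0,0,0],
    [0,0,0]
  ],
  "turn": [0,0,0,0],
  "gripper": [0,0,0,0],
  "squeeze": 55
}}

```text
time_s: 2.92
tool_pos: [0.4981, 0.2743, 0.0479]
tool_rot: [-180.0, -0.0, 21.4]
force: [-0.4, 0.2, 2.0]
grip_width: 0.0178
```

Emit:
{"method": "carry_out", "body": {
  "translation": [
    [0,0,2],
    [0,0,1]
  ],
  "turn": [0,0],
  "gripper": [0,2]
}}

```text
out of range
```

Emit:
{"method": "carry_out", "body": {
  "translation": [
    [0,0,-1.5],
    [0,0,-4],
    [0,0,-8],
    [0,0,-12],
    [0,0,-15]
  ],
  "turn": [0,0,0,0,0],
  "gripper": [0,0,0,0,0]
}}

```text
time_s: 3.55
tool_pos: [0.4984, 0.2744, 0.2004]
tool_rot: [-180.0, -0.1, 21.4]
force: [0.6, 0.8, -0.7]
grip_width: 0.0178
```

Run:
```python
from h import *
a=np.radians(21.37); R=np.array([[np.cos(a),np.sin(a),0],[np.sin(a),-np.cos(a),0],[0,0,-1]])
print(R.T@(np.array([.5165,-.010,.198])-[.4981,.2749,.198])*100, (21.37+7)*np.pi/180)
im,c,o=snap("side","s1"); cv2.imwrite("pics/s1z.png",cv2.resize(im[200:400,200:400],None,fx=3,fy=3,interpolation=cv2.INTER_CUBIC))
print(o['time_s'],o['tool_pos'],o['force'],o['grip_width'])
```

```text
[-8.6679553  27.20169574  0.        ] 0.4951499087907913
3.55 [0.49838219 0.27438307 0.20035187] [ 0.598028    0.79315796 -0.72775418] 0.017757647996304294
```

View pics/s1z.png

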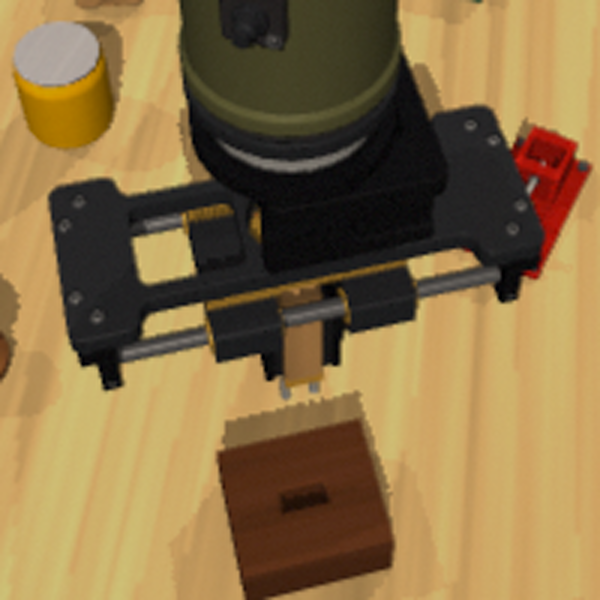

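The tool is out of the stand and held upright, with its prongs at about (300,388) in the crop. One call in that batch was my mistake: its gripper value was out of range, so it was refused whole and nothing moved. Now to the clevis.

Emit:
{"method": "carry_out", "body": {
  "translation": [
    [-1.7,5.4,0],
    [-3.4,10.8,0],
    [-5.1,16.2,0],
    [-6.9,21.8,0],
    [-8.3,26,0]
  ],
  "turn": [0.1,0.2,0.3,0.4,0.495],
  "gripper": [0,0,0,0,0]
}}

```text
time_s: 4.22
tool_pos: [0.5152, -0.0011, 0.1982]
tool_rot: [-180.0, -0.1, -7.3]
force: [-0.3, 0.1, -1.8]
grip_width: 0.0177
```

Emit:
{"method": "carry_out", "body": {
  "translation": [
    [-0.1,1.2,0],
    [-0.1,1.2,0],
    [-0.1,1.2,0],
    [-0.1,1.2,0]
  ],
  "turn": [0,0,0,0],
  "gripper": [0,0,0,0]
}}

```text
time_s: 4.72
tool_pos: [0.513, -0.0081, 0.1975]
tool_rot: [-180.0, 0.0, -6.8]
force: [-0.4, 0.5, 0.0]
grip_width: 0.0177
```

Run:
```python
from h import *
import json
im,c,o=snap("wrist","w4"); print(o['time_s'],o['tool_pos'],o['tool_rot'],np.abs(o['joint_velocities']).max(),o['force'])
json.dump({k:np.array(v).tolist() for k,v in c.items()},open("pics/w4.json","w"))
```

```text
4.725 [ 0.51296806 -0.00811677  0.197461  ] [-1.79990334e+02  1.18294260e-02 -6.81154989e+00] 0.4313073484236712 [-0.38309144  0.54399416  0.01808703]
```

View pics/w4.png

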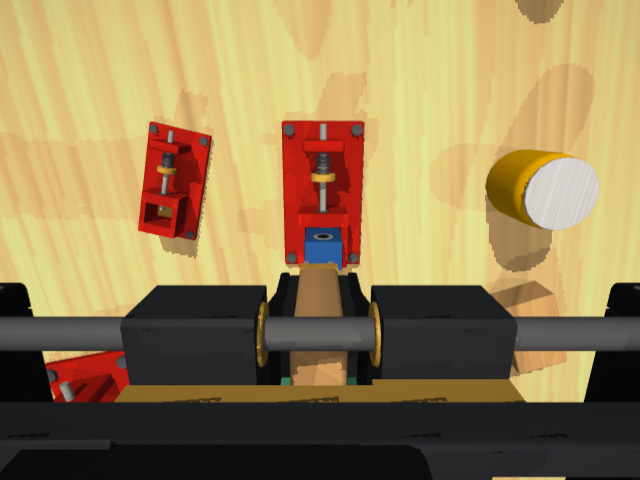

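Wrist view: the clevis is upright in the image, with its base plate from (282,121) to (363,265), the bar along column 323, the collar at (323,178) and the link top around (323,237). The fork head is at (320,265).

Run:
```python
from h import *
import json
im=cv2.imread("pics/w4.png"); c=json.load(open("pics/w4.json"))
cv2.imwrite("pics/w4z.png",cv2.resize(im[115:275,270:376],None,fx=3.7,fy=3.7,interpolation=cv2.INTER_CUBIC))
m=blob(red(im),(323,180))
E=[]
for v in range(125,265,10):
    x=np.where(m[v])[0]; a,b=x.min(),x.max()
    A=plane(c,[[a-.5,v],[b+.5,v]],.008); E.append(A); 
    print(v,a,b,np.round(1e3*np.linalg.norm(A[1]-A[0]),1),end=' | ')
E=np.array(E); M=E.mean(1)
for k in (0,1):
    p=np.polyfit(E[:,k,1],E[:,k,0],1); print("edge",k,"yaw",np.degrees(np.arctan(-p[0])), "x at y=0",p[1])
ys=np.where(m[:,290:356].sum(1)>30)[0]; print(ys.min(),ys.max())
print(plane(c,[[323,ys.min()-.5],[323,ys.max()+.5]],.008))
# bar columns
g=cv2.cvtColor(im,cv2.COLOR_BGR2HSV)
for v in list(range(124,138,3))+list(range(186,206,3)):
    x=[u for u in range(310,336) if g[v,u,1]<110]; print(v,x[:1],x[-1:],np.round(plane(c,[np.mean(x) if x else 0,v],.034)[0],4))
```

```text
125 282 363 74.9 | 135 282 363 75.4 | 145 282 362 75.1 | 155 283 362 74.7 | 165 283 362 75.2 | 175 283 362 75.8 | 185 283 361 75.4 | 195 284 361 75.0 | 205 284 360 74.6 | 215 284 360 75.2 | 225 284 360 75.8 | 235 285 359 74.4 | 245 285 359 75.0 | 255 285 359 75.6 | edge 0 yaw -6.991372878867083 x at y=0 0.4802156813058547
edge 1 yaw -6.949123158774281 x at y=0 0.5559405995234449
121 231
[[ 0.52750617  0.07337892  0.008     ]
 [ 0.51526813 -0.03083013  0.008     ]]
124 [320] [326] [0.5268 0.0701 0.034 ]
127 [320] [326] [0.5265 0.0677 0.034 ]
130 [320] [326] [0.5263 0.0653 0.034 ]
133 [320] [326] [0.526  0.0629 0.034 ]
136 [320] [326] [0.5257 0.0604 0.034 ]
186 [320] [325] [0.5203 0.018  0.034 ]
189 [320] [325] [0.5199 0.0154 0.034 ]
192 [320] [325] [0.5196 0.0127 0.034 ]
195 [320] [325] [0.5193 0.01   0.034 ]
198 [320] [325] [0.519  0.0074 0.034 ]
201 [320] [325] [0.5187 0.0047 0.034 ]
204 [320] [325] [0.5184 0.0019 0.034 ]
```

View pics/w4z.png

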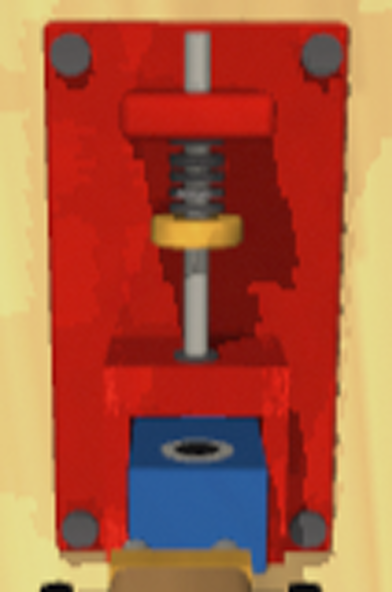

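Emit:
{"method": "carry_out", "body": {
  "translation": [
    [0.4,-1.45,0],
    [0.4,-1.45,4],
    [0.4,-1.45,8],
    [0.4,-1.45,10],
    [0.4,-1.45,10]
  ],
  "turn": [0,0,0,0,0],
  "gripper": [0,0,0,0,0]
}}

```text
time_s: 5.4
tool_pos: [0.5176, 0.0052, 0.0959]
tool_rot: [179.9, 0.2, -6.9]
force: [0.0, 0.0, -0.7]
grip_width: 0.0175
```

Emit:
{"method": "carry_out", "body": {
  "translation": [
    [0,0,0],
    [0,0,0],
    [0,0,0],
    [0,0,0]
  ],
  "turn": [0,0,0,0],
  "gripper": [0,0,0,0]
}}

```text
time_s: 5.9
tool_pos: [0.5189, 0.0041, 0.098]
tool_rot: [-180.0, -0.0, -7.0]
force: [0.4, -0.1, -0.7]
grip_width: 0.0178
```

Run:
```python
from h import *
import json
im,c,o=snap("wrist","w5"); print(o['time_s'],o['tool_pos'],o['tool_rot'],np.abs(o['joint_velocities']).max(),o['force'])
json.dump({k:np.array(v).tolist() for k,v in c.items()},open("pics/w5.json","w"))
z=cv2.resize(im[120:300,250:390],None,fx=4,fy=4,interpolation=cv2.INTER_CUBIC)[:600]; 
im2,c2,o2=snap("side","s2"); z2=cv2.resize(im2[190:310,260:360],(0,0),fx=5,fy=5,interpolation=cv2.INTER_CUBIC)[:600,:240]
z2=cv2.resize(im2[200:300,270:350],(240,300)); z=z[:600]; pad=np.zeros((z.shape[0],240,3),np.uint8); pad[:300]=z2; cv2.imwrite("pics/w5z.png",np.hstack([z,pad]))
```

```text
5.9 [0.51894459 0.00410627 0.09803742] [-1.79969893e+02 -4.72505448e-02 -6.99020030e+00] 0.24438215601999166 [ 0.41977957 -0.09703085 -0.65799191]
```

View pics/w5z.png

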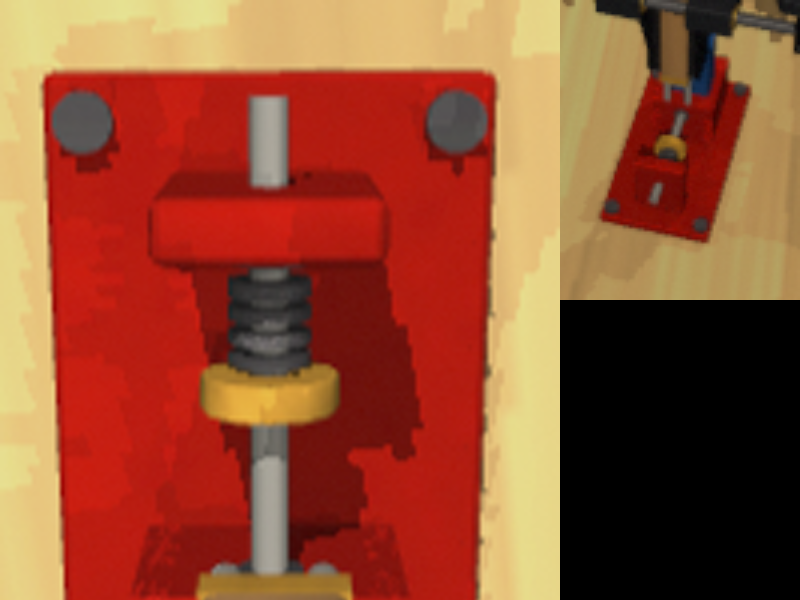

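Emit:
{"method": "carry_out", "body": {
  "translation": [
    [-0.06,0,0.5],
    [-0.06,0,1.0],
    [-0.06,0,1.6],
    [-0.06,0,1.6],
    [-0.06,0,1.6]
  ],
  "turn": [0,0,0,0,0],
  "gripper": [0,0,0,0,0]
}}

```text
time_s: 6.62
tool_pos: [0.5181, 0.004, 0.0815]
tool_rot: [180.0, -0.0, -7.0]
force: [0.7, -0.4, -1.2]
grip_width: 0.0175
```

Run:
```python
from h import *
import json
c5=json.load(open("pics/w5.json")); print("collar edge z45",plane(c5,[317.5,225.8],.045))
im,c,o=snap("wrist","w6"); print(o['time_s'],o['tool_pos'],o['tool_rot'],np.abs(o['joint_velocities']).max(),o['force'])
z=cv2.resize(im[150:300,250:390],None,fx=4,fy=4,interpolation=cv2.INTER_CUBIC)[:600]; cv2.imwrite("pics/w6z.png",z)
```

```text
collar edge z45 [[0.52137222 0.0235129  0.045     ]]
6.625 [0.51813656 0.00404389 0.08153822] [ 1.79996690e+02 -2.60934018e-03 -6.99382150e+00] 0.286661274359523 [ 0.67183231 -0.35850478 -1.24960036]
```

View pics/w6z.png

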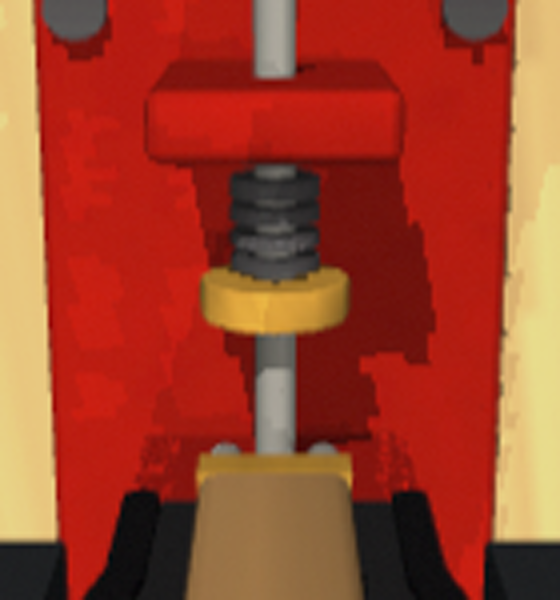

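Prongs at columns 227 and 322 are centred on the bar (255–296). Going down astride it.

Emit:
{"method": "carry_out", "body": {
  "translation": [
    [0,0,0.5],
    [0,0,1.0],
    [0,0,1.5],
    [0,0,1.8],
    [0,0,1.8]
  ],
  "turn": [0,0,0,0,0],
  "gripper": [0,0,0,0,0]
}}

```text
time_s: 7.3
tool_pos: [0.5179, 0.0041, 0.0632]
tool_rot: [180.0, 0.0, -7.0]
force: [0.7, -0.2, -0.8]
grip_width: 0.0173
```

Run:
```python
from h import *
im,c,o=snap("side","s3"); print(o['time_s'],o['tool_pos'],o['tool_rot'],o['force'],o['wrist_torque'])
z=cv2.resize(im[190:290,265:365],None,fx=6,fy=6,interpolation=cv2.INTER_CUBIC); cv2.imwrite("pics/s3z.png",z)
```

```text
7.3 [0.51787694 0.00410644 0.06324575] [ 1.79990063e+02  2.77605137e-02 -6.98872849e+00] [ 0.72630769 -0.19809244 -0.84293511] [-0.06683181  0.01491733  0.0103265 ]
```

View pics/s3z.png

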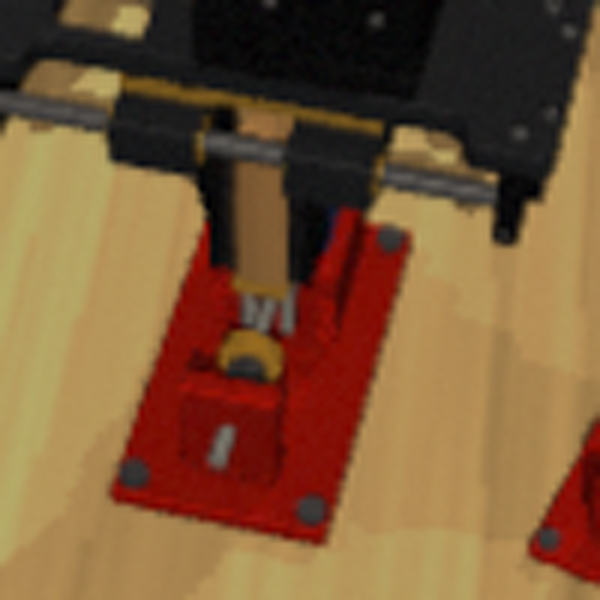

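Emit:
{"method": "carry_out", "body": {
  "translation": [
    [0,-0.2,0],
    [0,-0.4,0],
    [0,-0.6,0],
    [0,-0.8,0],
    [0,-0.8,0]
  ],
  "turn": [0,0,0,0,0],
  "gripper": [0,0,0,0,0]
}}

```text
time_s: 7.98
tool_pos: [0.5191, 0.0123, 0.0636]
tool_rot: [-180.0, -0.0, -7.0]
force: [-0.8, -0.2, -0.5]
grip_width: 0.018
```

Emit:
{"method": "carry_out", "body": {
  "translation": [
    [0,-0.1,0],
    [0,-0.2,0],
    [0,-0.2,0]
  ],
  "turn": [0,0,0],
  "gripper": [0,0,0]
}}

```text
time_s: 8.35
tool_pos: [0.5193, 0.0141, 0.0635]
tool_rot: [-180.0, 0.0, -7.0]
force: [0.7, 0.7, -0.3]
grip_width: 0.0176
```

Emit:
{"method": "carry_out", "body": {
  "translation": [
    [0,-0.1,0],
    [0,-0.2,0],
    [0,-0.2,0]
  ],
  "turn": [0,0,0],
  "gripper": [0,0,0]
}}

```text
time_s: 8.72
tool_pos: [0.5195, 0.0162, 0.0636]
tool_rot: [-180.0, -0.0, -7.0]
force: [-0.0, -0.1, -1.9]
grip_width: 0.0182
```

Emit:
{"method": "carry_out", "body": {
  "translation": [
    [0,-0.1,0],
    [0,-0.1,0]
  ],
  "turn": [0,0],
  "gripper": [0,0]
}}

```text
time_s: 8.98
tool_pos: [0.5197, 0.0171, 0.0636]
tool_rot: [-180.0, -0.0, -7.0]
force: [-0.1, 0.9, -0.6]
grip_width: 0.0173
```

Emit:
{"method": "carry_out", "body": {
  "translation": [
    [0,-0.1,0],
    [0,-0.1,0]
  ],
  "turn": [0,0],
  "gripper": [0,0]
}}

```text
time_s: 9.22
tool_pos: [0.5198, 0.0181, 0.0636]
tool_rot: [-180.0, 0.0, -7.0]
force: [0.4, 0.8, -0.5]
grip_width: 0.0176
```

Emit:
{"method": "carry_out", "body": {
  "translation": [
    [0,-0.1,0],
    [0,-0.1,0]
  ],
  "turn": [0,0],
  "gripper": [0,0]
}}

```text
time_s: 9.48
tool_pos: [0.5199, 0.0192, 0.0636]
tool_rot: [-180.0, -0.0, -7.0]
force: [-0.1, 1.6, -1.0]
grip_width: 0.0178
```

Emit:
{"method": "carry_out", "body": {
  "translation": [
    [0,-0.1,0],
    [0,-0.1,0]
  ],
  "turn": [0,0],
  "gripper": [0,0]
}}

```text
time_s: 9.72
tool_pos: [0.5201, 0.02, 0.0636]
tool_rot: [180.0, -0.0, -7.0]
force: [0.3, 0.6, -0.4]
grip_width: 0.0174
```

Emit:
{"method": "carry_out", "body": {
  "translation": [
    [0,-0.1,0],
    [0,-0.1,0]
  ],
  "turn": [0,0],
  "gripper": [0,0]
}}

```text
time_s: 9.98
tool_pos: [0.5201, 0.0203, 0.0635]
tool_rot: [180.0, 0.0, -7.0]
force: [-0.1, -2.5, -0.2]
grip_width: 0.0172
```

Emit:
{"method": "carry_out", "body": {
  "translation": [
    [0,-0.1,0],
    [0,-0.1,0]
  ],
  "turn": [0,0],
  "gripper": [0,0]
}}

```text
time_s: 10.22
tool_pos: [0.5202, 0.0211, 0.0636]
tool_rot: [179.9, 0.0, -7.0]
force: [-1.1, -2.9, 1.1]
grip_width: 0.0175
```

Emit:
{"method": "carry_out", "body": {
  "translation": [
    [0,-0.1,0],
    [0,-0.1,0]
  ],
  "turn": [0,0],
  "gripper": [0,0]
}}

```text
time_s: 10.48
tool_pos: [0.5203, 0.0223, 0.0636]
tool_rot: [180.0, 0.0, -7.0]
force: [-1.2, -5.4, 0.5]
grip_width: 0.0177
```

Contact came at measured y ≈ 0.0202, so the pop should be around y ≈ 0.0277 and the stop around 0.0296. I'll continue gently.

Emit:
{"method": "carry_out", "body": {
  "translation": [
    [0,-0.1,0],
    [0,-0.1,0]
  ],
  "turn": [0,0],
  "gripper": [0,0]
}}

```text
time_s: 10.72
tool_pos: [0.5204, 0.0232, 0.0635]
tool_rot: [179.9, 0.0, -7.0]
force: [-0.5, -5.0, -0.1]
grip_width: 0.0175
```

Emit:
{"method": "carry_out", "body": {
  "translation": [
    [0,-0.1,0],
    [0,-0.1,0]
  ],
  "turn": [0,0],
  "gripper": [0,0]
}}

```text
time_s: 10.98
tool_pos: [0.5205, 0.0241, 0.0636]
tool_rot: [179.9, 0.0, -7.0]
force: [-0.6, -5.6, 0.7]
grip_width: 0.0178
```

Emit:
{"method": "carry_out", "body": {
  "translation": [
    [0,-0.1,0],
    [0,-0.1,0]
  ],
  "turn": [0,0],
  "gripper": [0,0]
}}

```text
time_s: 11.22
tool_pos: [0.5206, 0.0249, 0.0636]
tool_rot: [179.9, 0.0, -7.0]
force: [-0.8, -6.2, 0.7]
grip_width: 0.018
```

Run:
```python
from h import *
ims=[cv2.imread("pics/s3.png")]
im,c,o=snap("side","s4"); print(o['time_s'],o['tool_pos'],o['tool_rot'],o['force'],o['wrist_torque'])
w,cw,o=snap("wrist","w7"); t,ct,o=snap("top","t7")
z=lambda i:cv2.resize(i[190:290,290:350],(240,400),interpolation=cv2.INTER_CUBIC)
cv2.imwrite("pics/s4z.png",np.hstack([z(ims[0]),z(im),cv2.resize(w[180:300,270:366],(320,400))]))
print(blue(ims[0])[190:290,270:360].sum(),blue(im)[190:290,270:360].sum(),blue(w)[150:300,270:370].sum(),blue(t)[180:260,300:380].sum())
```

```text
11.225 [0.5206418  0.02492619 0.06357195] [ 1.79927846e+02  6.97475976e-03 -7.01348570e+00] [-0.75739165 -6.15481231  0.71170423] [-1.59884633  0.33183875  0.01459663]
26 23 0 90
```

View pics/s4z.png

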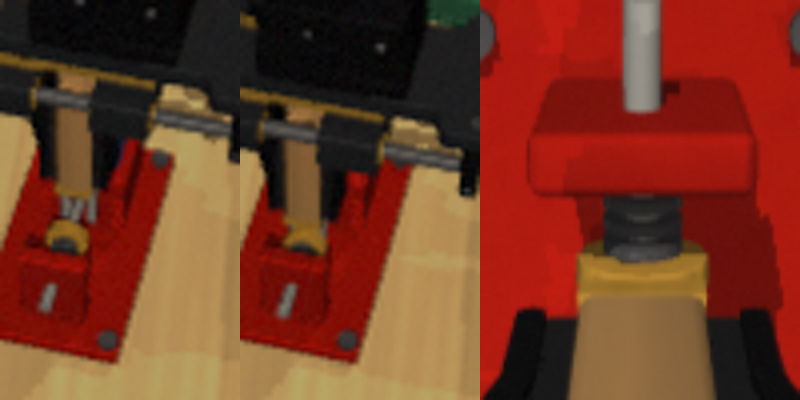

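Emit:
{"method": "carry_out", "body": {
  "translation": [
    [0,-0.1,0],
    [0,-0.1,0]
  ],
  "turn": [0,0],
  "gripper": [0,0]
}}

```text
time_s: 11.62
tool_pos: [0.5208, 0.0257, 0.0636]
tool_rot: [179.9, 0.0, -7.0]
force: [-1.1, -5.7, 1.2]
grip_width: 0.0178
```

Emit:
{"method": "carry_out", "body": {
  "translation": [
    [0,-0.05,0],
    [0,-0.05,0]
  ],
  "turn": [0,0],
  "gripper": [0,0]
}}

```text
time_s: 11.88
tool_pos: [0.5208, 0.026, 0.0636]
tool_rot: [179.9, 0.0, -7.0]
force: [-1.5, -6.2, 1.2]
grip_width: 0.018
```

```bash
cat > pop.py <<'E'
from h import *
import sys
t,ct,o=snap("top",sys.argv[1]); t7=cv2.imread("pics/t7.png")
for i in (t7,t):
    m=blue(i)[180:260,300:380]; ys,xs=np.nonzero(m); print(m.sum(),xs.min()+300,xs.max()+300,ys.min()+180,ys.max()+180)
z=lambda i:cv2.resize(i[180:250,310:390],(400,350),interpolation=cv2.INTER_CUBIC)
cv2.imwrite("pics/popz.png",np.hstack([z(t7),z(t)])); print(o['force'],o['tool_pos'])
E
python3 pop.py t8
```

```text
90 340 352 212 225
59 341 352 213 225
[-1.53024515 -6.19640203  1.18058199] [0.52079879 0.02602211 0.0635505 ]
```

View pics/popz.png

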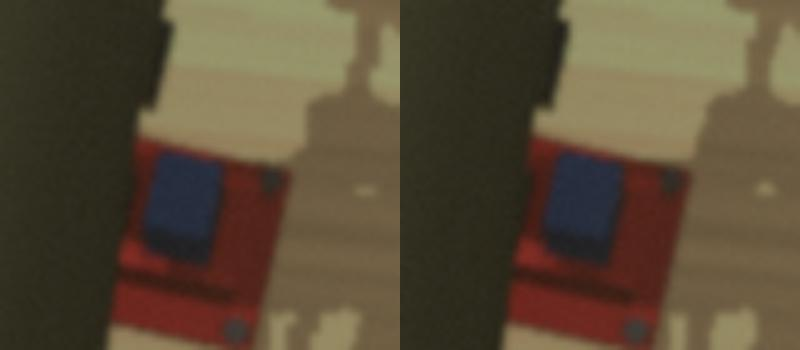

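The link (blue, crop (185,205)) is still down and stays visible from the top, so I can watch for the pop there.

Emit:
{"method": "carry_out", "body": {
  "translation": [
    [0,-0.05,0],
    [0,-0.1,0]
  ],
  "turn": [0,0],
  "gripper": [0,0]
}}

```text
time_s: 12.18
tool_pos: [0.5209, 0.0268, 0.0635]
tool_rot: [179.9, 0.0, -7.0]
force: [-1.2, -6.9, 0.8]
grip_width: 0.0176
```

```bash
python3 pop.py t9
```

```text
90 340 352 212 225
59 340 351 212 224
[-1.17488308 -6.8689456   0.81800782] [0.52086166 0.02675539 0.06353153]
```

Emit:
{"method": "carry_out", "body": {
  "translation": [
    [0,-0.05,0],
    [0,-0.05,0]
  ],
  "turn": [0,0],
  "gripper": [0,0]
}}

```text
time_s: 12.48
tool_pos: [0.521, 0.0273, 0.0636]
tool_rot: [179.9, 0.0, -7.0]
force: [-1.3, -6.1, 0.8]
grip_width: 0.0179
```

```bash
python3 pop.py t10
```

```text
90 340 352 212 225
56 341 351 212 224
[-1.27534626 -6.09977705  0.76585906] [0.52095062 0.02730753 0.06355956]
```

Emit:
{"method": "carry_out", "body": {
  "translation": [
    [0,-0.05,0],
    [0,-0.05,0]
  ],
  "turn": [0,0],
  "gripper": [0,0]
}}

```text
time_s: 12.78
tool_pos: [0.521, 0.028, 0.0635]
tool_rot: [179.9, 0.0, -7.0]
force: [-1.6, -6.9, -0.6]
grip_width: 0.0178
```

```bash
python3 pop.py t11
```

```text
90 340 352 212 225
53 344 354 212 223
[-1.61071517 -6.90488357 -0.59092733] [0.52099527 0.028018   0.06353256]
```

View pics/popz.png

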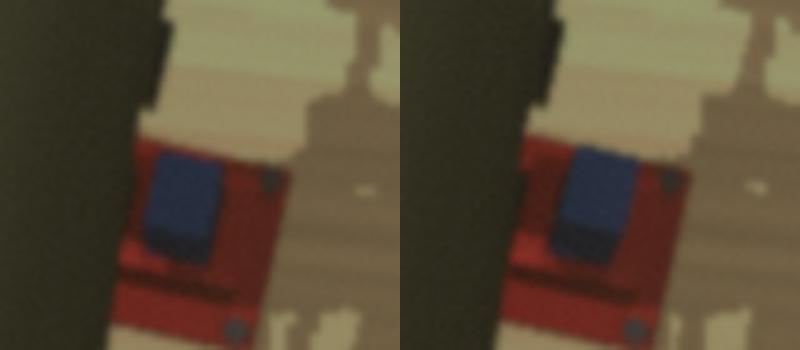

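The link jumped: its blue top moved from columns 340–352 to 344–354. I'll check that the shift matches a 14 mm rise.

Run:
```python
from h import *
c=get_calibration("top"); p=proj(c,[[.5147,-.0298,.084],[.5147,-.0298,.098]]); print(p,p[1]-p[0])
```

```text
[[347.2991613  218.76504798]
 [347.52847231 216.96334674]] [ 0.22931101 -1.80170125]
```

Emit:
{"method": "carry_out", "body": {
  "translation": [
    [0,0.3,0],
    [0,0.6,0],
    [0,0.9,0],
    [0,1.2,0],
    [0,1.5,0]
  ],
  "turn": [0,0,0,0,0],
  "gripper": [0,0,0,0,0]
}}

```text
time_s: 13.45
tool_pos: [0.5193, 0.0146, 0.0635]
tool_rot: [-180.0, 0.0, -7.0]
force: [0.2, -0.5, -1.1]
grip_width: 0.0178
```

```bash
python3 pop.py t12
```

```text
90 340 352 212 225
104 345 354 211 224
[ 0.22629064 -0.5039993  -1.06261988] [0.51929574 0.01459716 0.06352279]
```

View pics/popz.png

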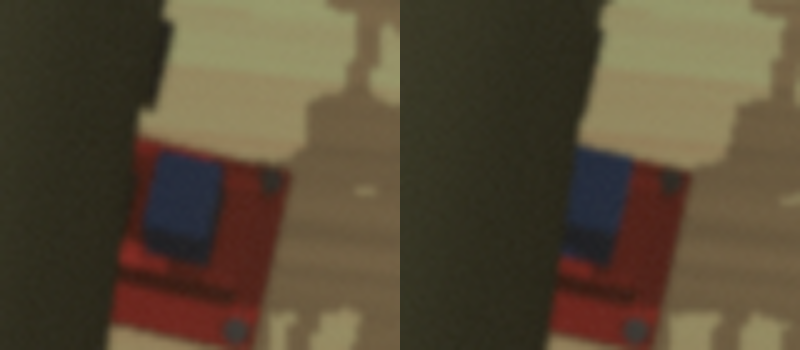

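The link is up. It leans slightly because of pocket play, but it is free. Now raise the tool straight up off the bar.

Emit:
{"method": "carry_out", "body": {
  "translation": [
    [0,0,-0.8],
    [0,0,-2],
    [0,0,-4],
    [0,0,-6.5],
    [0,0,-9]
  ],
  "turn": [0,0,0,0,0],
  "gripper": [0,0,0,0,0]
}}

```text
time_s: 14.12
tool_pos: [0.5196, 0.0146, 0.1553]
tool_rot: [-180.0, -0.1, -7.0]
force: [1.0, 0.5, 0.5]
grip_width: 0.0179
```

Run:
```python
from h import *
w,cw,o=snap("wrist","w8"); print(o['time_s'],o['tool_pos'],o['tool_rot'],o['force'])
s,cs,o=snap("side","s8")
w4=cv2.imread("pics/w4.png")
z=lambda i:cv2.resize(i[240:400,270:370],(250,400),interpolation=cv2.INTER_CUBIC)
cv2.imwrite("pics/w8z.png",np.hstack([z(w4),z(w),cv2.resize(s[180:300,260:350],(300,400))]))
# cmd
def rt(a): a=np.radians(a); return np.array([[np.cos(a),np.sin(a),0],[np.sin(a),-np.cos(a),0],[0,0,-1]])
p=np.array([.5130,-.0092,.198])+rt(-6.99)@np.array([.0034,-.0145-.0105,.10+.016+.018-.09]); print("cmd",p)
print("shift",rt(-6.99).T@(np.array([.4981,.2749,p[2]])-p)*100,(-6.99-21.37)*np.pi/180)
```

```text
14.125 [0.51960693 0.01461713 0.15533665] [-1.79965427e+02 -6.13388715e-02 -6.99254446e+00] [0.99106836 0.49048071 0.48860693]
cmd [0.51941713 0.01520042 0.154     ]
shift [ -5.27631191 -25.51751282   0.        ] -0.49497537586559187
```

View pics/w8z.png

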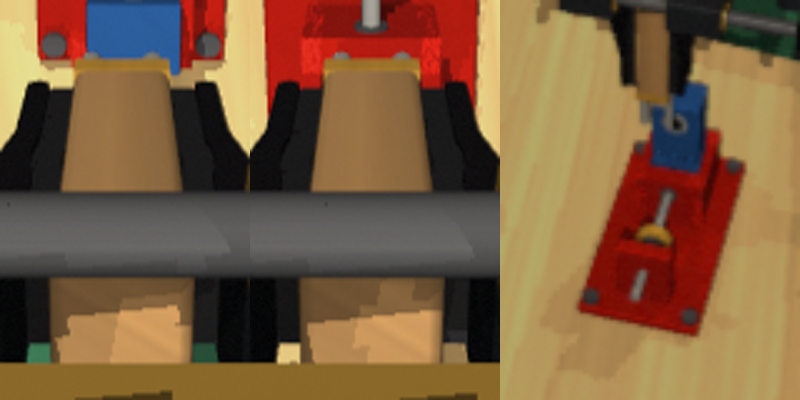

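The tool still sits straight in the grip and the link stands raised. Back to the stand.

Emit:
{"method": "carry_out", "body": {
  "translation": [
    [-1.05,-5.1,0],
    [-2.1,-10.2,0],
    [-3.15,-15.3,0],
    [-4.2,-20.4,0],
    [-5.28,-25.5,0]
  ],
  "turn": [-0.1,-0.2,-0.3,-0.4,-0.495],
  "gripper": [0,0,0,0,0]
}}

```text
time_s: 14.85
tool_pos: [0.4974, 0.2756, 0.1531]
tool_rot: [-180.0, 0.0, 21.6]
force: [0.5, 0.3, -0.4]
grip_width: 0.0176
```

Emit:
{"method": "carry_out", "body": {
  "translation": [
    [0,0,2],
    [0,0,4],
    [0,0,5.5],
    [0,0,5.5],
    [0,0,5.5]
  ],
  "turn": [0,0,0,0,0],
  "gripper": [0,0,0,0,0]
}}

```text
time_s: 15.48
tool_pos: [0.4984, 0.2742, 0.0992]
tool_rot: [-180.0, -0.1, 21.4]
force: [1.1, 0.8, -1.2]
grip_width: 0.0178
```

Run:
```python
from h import *
w,cw,o=snap("wrist","w9"); print(o['time_s'],o['tool_pos'],o['tool_rot'],o['force'],np.abs(o['joint_velocities']).max())
s,cs,o=snap("side","s9")
cv2.imwrite("pics/w9z.png",np.hstack([cv2.resize(w[180:300,240:400],(533,400)),cv2.resize(s[320:410,260:340],(267,400))]))
```

```text
15.475 [0.49844022 0.2741628  0.09918173] [-1.79983433e+02 -6.01378892e-02  2.13552686e+01] [ 1.06243351  0.80808811 -1.16620144] 0.5133116301513241
```

View pics/w9z.png

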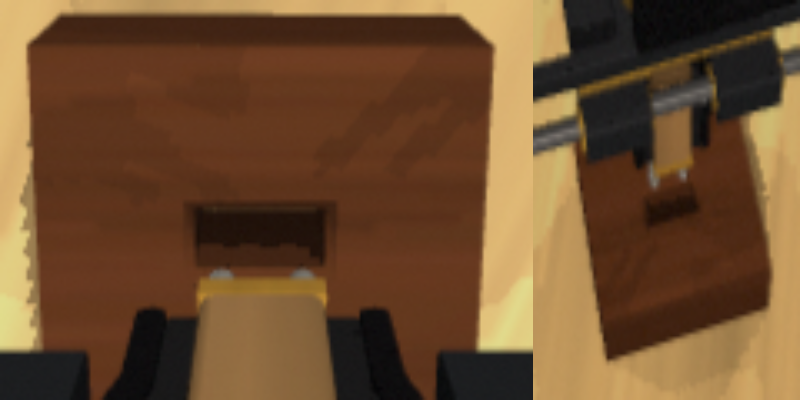

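Prongs (column 262) line up with the socket (column 260). Inserting.

Emit:
{"method": "carry_out", "body": {
  "translation": [
    [0,0,1.2],
    [0,0,2.4],
    [0,0,3.6],
    [0,0,4.6],
    [0,0,5.1]
  ],
  "turn": [0,0,0,0,0],
  "gripper": [0,0,0,0,0]
}}

```text
time_s: 16.2
tool_pos: [0.4973, 0.2737, 0.0478]
tool_rot: [180.0, 0.1, 21.4]
force: [-8.6, -5.3, 26.3]
grip_width: 0.0176
```

Emit:
{"method": "carry_out", "body": {
  "translation": [
    [0,0,0],
    [0,0,0],
    [0,0,0]
  ],
  "turn": [0,0,0],
  "gripper": [0,0,0]
}}

```text
time_s: 16.58
tool_pos: [0.4979, 0.2739, 0.0479]
tool_rot: [-180.0, 0.0, 21.4]
force: [-2.8, -1.6, 4.6]
grip_width: 0.0178
```

Emit:
{"method": "carry_out", "body": {
  "translation": [
    [0,0,0],
    [0,0,0],
    [0,0,0],
    [0,0,0]
  ],
  "turn": [0,0,0,0],
  "gripper": [0.3,0.4,0.5,0.5]
}}

```text
time_s: 17.08
tool_pos: [0.498, 0.2741, 0.0474]
tool_rot: [-180.0, -0.0, 21.4]
force: [-0.4, 0.6, -0.5]
grip_width: 0.0419
```

Run:
```python
from h import *
w,cw,o=snap("wrist","w10"); print(o['time_s'],o['tool_pos'],o['tool_rot'],o['force'],o['grip_width'])
s,cs,o=snap("side","s10")
cv2.imwrite("pics/w10z.png",np.hstack([cv2.resize(w[180:420,200:440],(400,400)),cv2.resize(s[320:410,260:340],(355,400))]))
```

```text
17.075 [0.49800164 0.27410418 0.04744492] [-1.79999548e+02 -6.32340420e-03  2.13736885e+01] [-0.41583726  0.60356664 -0.46414899] 0.04194704209688656
```

View pics/w10z.png

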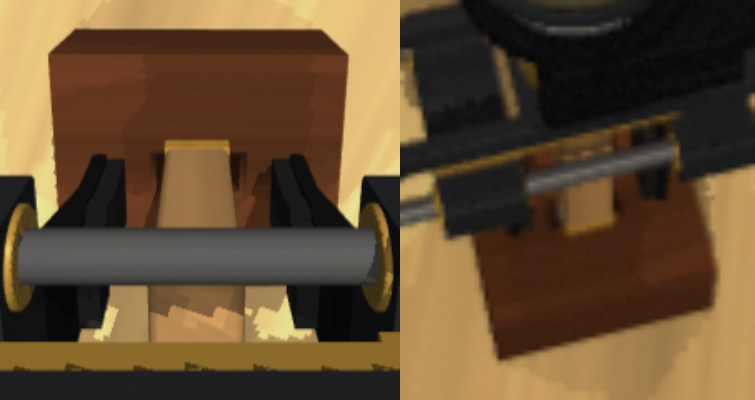

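Emit:
{"method": "carry_out", "body": {
  "translation": [
    [0,0,-1.5],
    [0,0,-5],
    [0,0,-10],
    [0,0,-15],
    [0,0,-17]
  ],
  "turn": [0,0,0,0,0],
  "gripper": [0.5,0.5,0.5,0.6,0.7]
}}

```text
time_s: 17.8
tool_pos: [0.4996, 0.2748, 0.2226]
tool_rot: [-179.9, -0.4, 21.4]
force: [-0.1, -0.3, -0.4]
grip_width: 0.0549
```

Emit:
{"method": "carry_out", "body": {
  "translation": [
    [-1.6,4.8,0],
    [-3.2,9.6,0],
    [-4.8,14.5,0],
    [-6.4,19.3,0],
    [-8,24.2,0]
  ],
  "turn": [0.1,0.2,0.3,0.4,0.495],
  "gripper": [0.7,0.7,0.7,0.7,0.7]
}}

```text
time_s: 18.42
tool_pos: [0.5118, 0.0178, 0.2189]
tool_rot: [-179.9, -0.1, -7.2]
force: [0.3, -0.5, 0.8]
grip_width: 0.0611
```

Run:
```python
from h import *
def rt(a): a=np.radians(a); return np.array([[np.cos(a),np.sin(a),0],[np.sin(a),-np.cos(a),0],[0,0,-1]])
p=np.array([.4981,.2749,.218])+rt(21.37)@np.array([-.08,.242,0]); print(p)
print("shift",rt(-6.99).T@(np.array([.5147,-.0298,p[2]])-p)*100)
```

```text
[0.51178246 0.02038715 0.218     ]
shift [0.90034403 4.94590764 0.        ]
```

Emit:
{"method": "carry_out", "body": {
  "translation": [
    [0.5,2.5,0],
    [0.9,4.9,0],
    [0.9,4.9,0],
    [0.9,4.9,0],
    [0.9,4.9,0]
  ],
  "turn": [0,0,0,0,0],
  "gripper": [0.7,0.7,0.7,0.7,0.7]
}}

```text
time_s: 19.05
tool_pos: [0.5147, -0.0286, 0.2177]
tool_rot: [-180.0, 0.0, -6.9]
force: [-0.4, 0.9, 0.5]
grip_width: 0.0612
```

Run:
```python
from h import *
import json
w,cw,o=snap("wrist","w11"); print(o['time_s'],o['tool_pos'],o['tool_rot'],o['force'],o['grip_width'],np.abs(o['joint_velocities']).max())
json.dump({k:np.array(v).tolist() for k,v in cw.items()},open("pics/w11.json","w"))
cv2.imwrite("pics/w11z.png",cv2.resize(w[80:260,250:390],None,fx=3.3,fy=3.3,interpolation=cv2.INTER_CUBIC))
t,ct,o=snap("side","s11")
cv2.imwrite("pics/s11z.png",cv2.resize(t[130:410,200:400],None,fx=2,fy=2,interpolation=cv2.INTER_CUBIC))
```

```text
19.05 [ 0.51466027 -0.02862504  0.21765323] [-1.79972569e+02  3.94863930e-04 -6.85881568e+00] [-0.43772399  0.85349473  0.46043564] 0.06118135377421189 0.271418650420759
```

View pics/w11z.png

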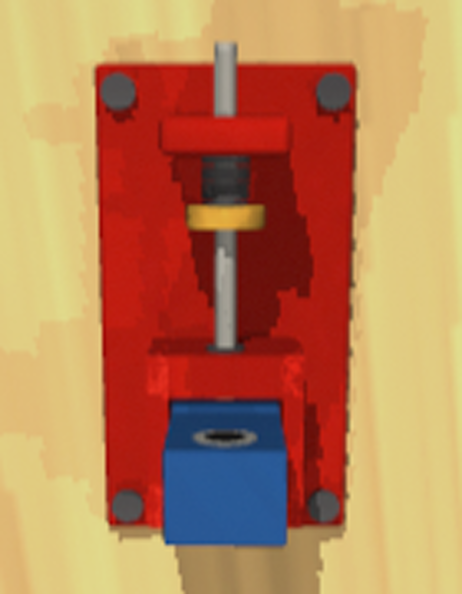

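View pics/s11z.png

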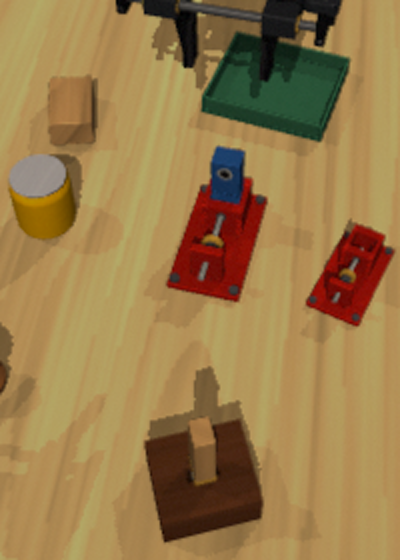

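View pics/w11.png

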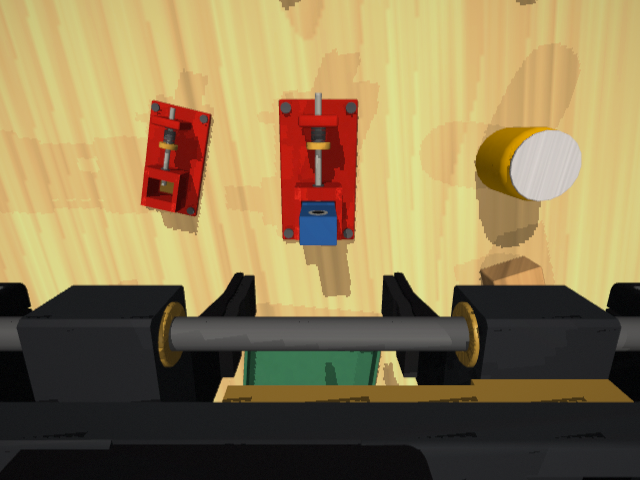

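The tool stands upright in its stand. The raised link shows its top face at about (300–337, 216–245) in the wrist view.

Run:
```python
from h import *
import json
c=json.load(open("pics/w11.json"))
g=lambda L: np.array(L)/3.3+[250,80]-.4
P=plane(c,g([[165,450],[286,450],[286,545],[167,545]]),.098); print(P,P.mean(0)); print([np.linalg.norm(P[i]-P[i-1]) for i in range(4)])
def rt(a): a=np.radians(a); return np.array([[np.cos(a),np.sin(a),0],[np.sin(a),-np.cos(a),0],[0,0,-1]])
R=rt(-6.99); cmd=np.array([.51178,.02039,.218])+R@[.009,.049,0]; print(cmd, R.T@(P.mean(0)-cmd)*100)
O=np.array([.5147,-.0298,.098]); print("clevis frame (y flipped):",R.T@(P.mean(0)-O)*1000)
s=cv2.imread("pics/s11.png"); cs=get_calibration("side")
h=cv2.cvtColor(s,cv2.COLOR_BGR2HSV)
cv2.imwrite("pics/tr.png",cv2.resize(s[140:205,295:385],None,fx=7,fy=7,interpolation=cv2.INTER_CUBIC))
t=cv2.imread("pics/top0.png"); cv2.imwrite("pics/tr2.png",cv2.resize(t[200:315,400:505],None,fx=5,fy=5,interpolation=cv2.INTER_CUBIC))
```

```text
[[ 0.50176265 -0.01699234  0.098     ]
 [ 0.53027771 -0.02046383  0.098     ]
 [ 0.52773409 -0.04399541  0.098     ]
 [ 0.49905027 -0.04050357  0.098     ]] [ 0.51470618 -0.03048879  0.098     ]
[np.float64(0.023667171850368512), np.float64(0.028725596515784386), np.float64(0.023668654996229953), np.float64(0.028895577915070494)]
[ 0.51475    -0.02934107  0.218     ] [9.61817463e-03 1.14452171e-01 1.20000000e+01]
clevis frame (y flipped): [ 8.99571795e-02  6.82916208e-01 -2.77555756e-14]
```

View pics/tr2.png

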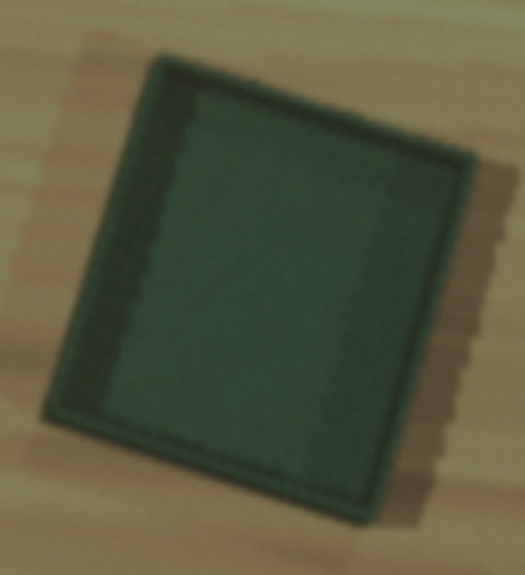

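Emit:
{"method": "carry_out", "body": {
  "translation": [
    [-0.05,0.1,5],
    [-0.05,0.1,10],
    [-0.05,0.1,14],
    [-0.05,0.1,16],
    [-0.05,0.1,16.5]
  ],
  "turn": [0,0,0,0,0],
  "gripper": [0.7,0.7,0.7,0.6,0.6],
  "squeeze": 12
}}

```text
time_s: 19.77
tool_pos: [0.5129, -0.0307, 0.0512]
tool_rot: [179.9, 0.2, -6.9]
force: [-0.2, -0.4, 0.6]
grip_width: 0.0536
```

Emit:
{"method": "carry_out", "body": {
  "translation": [
    [0,0,0],
    [0,0,0],
    [0,0,0]
  ],
  "turn": [0,0,0],
  "gripper": [0.5,0.45,0.45]
}}

```text
time_s: 20.15
tool_pos: [0.5148, -0.031, 0.0535]
tool_rot: [-180.0, -0.1, -7.0]
force: [-1.4, 0.3, 0.6]
grip_width: 0.0401
```

Run:
```python
from h import *
c=get_calibration("top"); P=plane(c,np.array([[160,57],[475,157],[370,523],[45,415]])/5+[400,200]-.4,.025)
print("tray",P.round(4),P.mean(0),[round(float(np.linalg.norm(P[i]-P[i-1])),4) for i in range(4)])
w,cw,o=snap("wrist","w12"); print(o['time_s'],o['tool_pos'],o['tool_rot'],o['force'],o['grip_width'],np.abs(o['joint_velocities']).max())
cv2.imwrite("pics/w12z.png",cv2.resize(w[150:420,200:440],(534,600)))
```

```text
tray [[ 0.5623 -0.1914  0.025 ]
 [ 0.5359 -0.3152  0.025 ]
 [ 0.3908 -0.283   0.025 ]
 [ 0.4181 -0.1583  0.025 ]] [ 0.47679913 -0.236983    0.025     ] [0.148, 0.1266, 0.1486, 0.1277]
20.15 [ 0.51477528 -0.03100536  0.05350433] [-1.79957028e+02 -9.90730899e-02 -6.98555002e+00] [-1.35936571  0.29970945  0.58544903] 0.040143247580193955 0.1538526982522296
```

View pics/w12z.png

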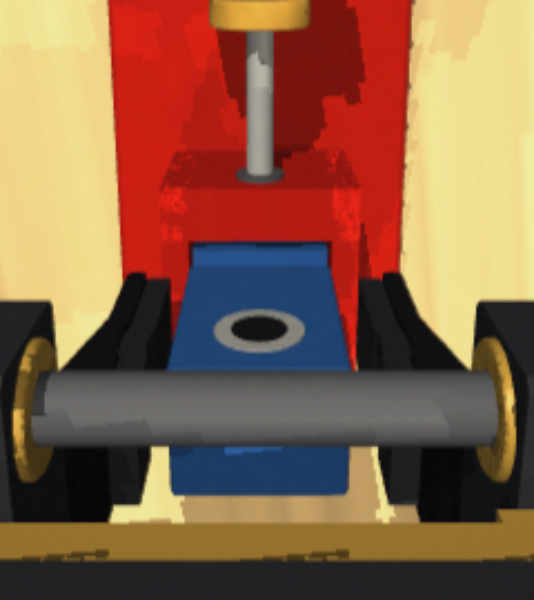

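The link sits between the pads, about 0.4 mm left of centre. I'll nudge across and close softly.

Emit:
{"method": "carry_out", "body": {
  "translation": [
    [-0.04,0,0],
    [-0.04,0,0],
    [-0.04,0,0],
    [-0.04,0,0]
  ],
  "turn": [0,0,0,0],
  "gripper": [0.38,0.3,0.2,0.2],
  "squeeze": 10
}}

```text
time_s: 20.7
tool_pos: [0.5138, -0.031, 0.0527]
tool_rot: [-180.0, -0.0, -7.0]
force: [0.2, -0.1, 1.4]
grip_width: 0.0301
```

Emit:
{"method": "carry_out", "body": {
  "translation": [
    [0,0,0],
    [0,0,0]
  ],
  "turn": [0,0],
  "gripper": [0.2,0.2],
  "squeeze": 30
}}

```text
time_s: 20.95
tool_pos: [0.5138, -0.0311, 0.0527]
tool_rot: [-180.0, -0.0, -7.0]
force: [1.1, 0.1, 2.2]
grip_width: 0.0299
```

Emit:
{"method": "carry_out", "body": {
  "translation": [
    [0,0,-0.3],
    [0,0,-0.7],
    [0,0,-1.1],
    [0,0,-1.6],
    [0,0,-2.1]
  ],
  "turn": [0,0,0,0,0],
  "gripper": [0.2,0.2,0.2,0.2,0.2]
}}

```text
time_s: 21.58
tool_pos: [0.5138, -0.0312, 0.0745]
tool_rot: [-180.0, -0.0, -7.0]
force: [0.5, 1.1, -0.9]
grip_width: 0.0297
```

Emit:
{"method": "carry_out", "body": {
  "translation": [
    [0,0,-2],
    [0,0,-4],
    [0,0,-6],
    [0,0,-7],
    [0,0,-7]
  ],
  "turn": [0,0,0,0,0],
  "gripper": [0.2,0.2,0.2,0.2,0.2]
}}

```text
time_s: 22.2
tool_pos: [0.5141, -0.0311, 0.1443]
tool_rot: [-180.0, -0.1, -7.0]
force: [-0.6, 0.7, -2.5]
grip_width: 0.0298
```

Run:
```python
from h import *
s,cs,o=snap("side","s13"); print(o['time_s'],o['tool_pos'],o['force'],o['grip_width'])
w,cw,o=snap("wrist","w13")
cv2.imwrite("pics/s13z.png",np.hstack([cv2.resize(s[150:310,250:410],(400,400)),cv2.resize(w[180:420,200:440],(400,400))]))
def rt(a): a=np.radians(a); return np.array([[np.cos(a),np.sin(a),0],[np.sin(a),-np.cos(a),0],[0,0,-1]])
R=rt(-6.99); cmd=np.array([.51475,-.02934,.218])+R@[-.0009,.001,.165-.091]; print(cmd)
print(R.T@(np.array([.477,-.237,cmd[2]])-cmd)*100)
```

```text
22.2 [ 0.514055   -0.03108267  0.14427037] [-0.59606298  0.71454749 -2.54161871] 0.029800788357700055
[ 0.51373499 -0.03022304  0.144     ]
[-1.12980055 20.97105758  0.        ]
```

View pics/s13z.png

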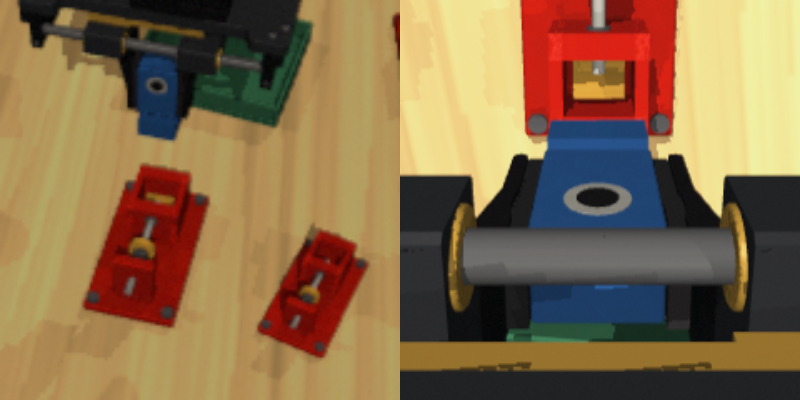

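The link is clear of the clevis. Over to the tray centre at (0.477, -0.237).

Emit:
{"method": "carry_out", "body": {
  "translation": [
    [-0.25,4.5,0],
    [-0.5,9,0],
    [-0.75,13.5,0],
    [-1,18,0],
    [-1.1,21,0]
  ],
  "turn": [0.02,0.04,0.06,0.08,0.09],
  "gripper": [0.2,0.2,0.2,0.2,0.2]
}}

```text
time_s: 22.92
tool_pos: [0.4757, -0.2404, 0.1428]
tool_rot: [180.0, 0.1, -12.3]
force: [-0.7, 0.9, -2.7]
grip_width: 0.03
```

Emit:
{"method": "carry_out", "body": {
  "translation": [
    [0,0,2.5],
    [0,0,5.5],
    [0,0,8.5],
    [0,0,10.5],
    [0,0,10.5]
  ],
  "turn": [0,0,0,0,0],
  "gripper": [0.2,0.2,0.2,0.2,0.2]
}}

```text
time_s: 23.55
tool_pos: [0.4756, -0.2377, 0.0369]
tool_rot: [180.0, 0.2, -12.2]
force: [-1.0, 0.3, -1.8]
grip_width: 0.0297
```

Run:
```python
from h import *
s,cs,o=snap("side","s14"); print(o['time_s'],o['tool_pos'],o['tool_rot'],o['force'],o['grip_width'])
w,cw,o=snap("wrist","w14")
cv2.imwrite("pics/s14z.png",np.hstack([cv2.resize(s[120:240,280:400],(400,400)),cv2.resize(w[120:420,170:470],(400,400))]))
```

```text
23.55 [ 0.47563962 -0.2376632   0.03685555] [179.98687553   0.22652412 -12.15625539] [-1.03286969  0.26953673 -1.81092012] 0.029667908321154107
```

View pics/s14z.png

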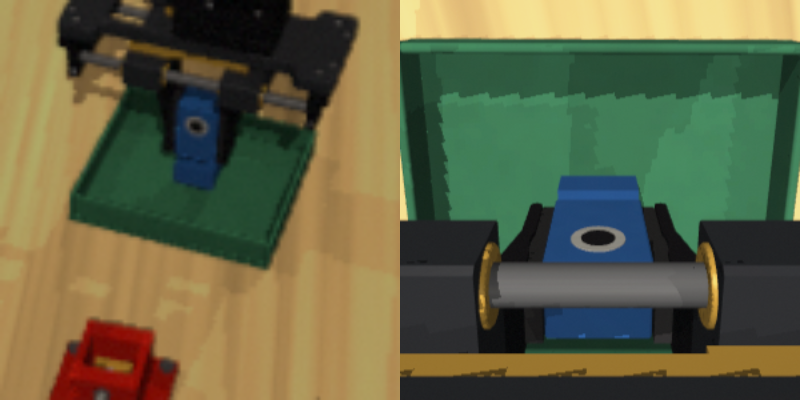

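The link hangs upright over the tray. Lowering it to contact.

Emit:
{"method": "carry_out", "body": {
  "translation": [
    [0,0,0.2],
    [0,0,0.5],
    [0,0,0.8],
    [0,0,0.9],
    [0,0,0.9]
  ],
  "turn": [0,0,0,0,0],
  "gripper": [0.2,0.2,0.2,0.2,0.2]
}}

```text
time_s: 24.28
tool_pos: [0.4771, -0.2382, 0.0295]
tool_rot: [-180.0, 0.0, -12.1]
force: [0.4, -0.1, -2.0]
grip_width: 0.0297
```

Emit:
{"method": "carry_out", "body": {
  "translation": [
    [0,0,0.1],
    [0,0,0.1]
  ],
  "turn": [0,0],
  "gripper": [0.2,0.2]
}}

```text
time_s: 24.52
tool_pos: [0.4773, -0.2382, 0.0288]
tool_rot: [-180.0, -0.0, -12.1]
force: [-0.6, 0.6, 0.5]
grip_width: 0.0299
```

Emit:
{"method": "carry_out", "body": {
  "translation": [
    [0,0,0.06],
    [0,0,0.06],
    [0,0,0.06]
  ],
  "turn": [0,0,0],
  "gripper": [0.2,0.2,0.2],
  "squeeze": 10
}}

```text
time_s: 24.9
tool_pos: [0.4773, -0.2383, 0.0287]
tool_rot: [-180.0, -0.0, -12.2]
force: [-2.1, 1.4, 6.7]
grip_width: 0.0302
```

Emit:
{"method": "carry_out", "body": {
  "translation": [
    [0,0,0],
    [0,0,0],
    [0,0,0],
    [0,0,0]
  ],
  "turn": [0,0,0,0],
  "gripper": [0.36,0.4,0.5,0.6]
}}

```text
time_s: 25.4
tool_pos: [0.4771, -0.2382, 0.0279]
tool_rot: [-180.0, 0.0, -12.1]
force: [0.1, 0.5, -0.4]
grip_width: 0.0465
```

Run:
```python
from h import *
w,cw,o=snap("wrist","w15"); print(o['time_s'],o['tool_pos'],o['tool_rot'],o['force'],o['grip_width'])
cv2.imwrite("pics/w15z.png",cv2.resize(w[120:420,170:470],(500,500)))
```

```text
25.4 [ 0.47711527 -0.23816133  0.02785462] [-1.79999674e+02  3.10818629e-03 -1.21490077e+01] [ 0.14303171  0.47474151 -0.38816363] 0.046474225916734495
```

View pics/w15z.png

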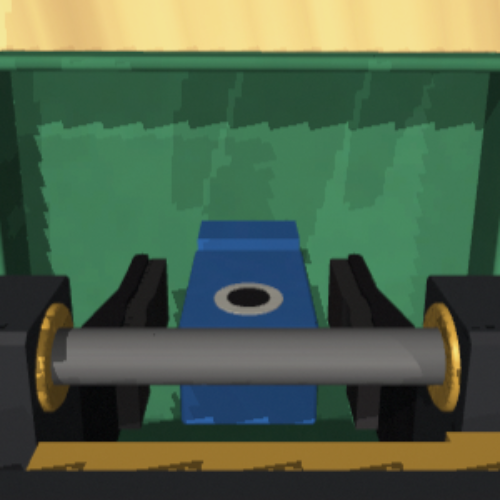

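The link stands free between the open fingers at about (248,320). Retreating straight up.

Emit:
{"method": "carry_out", "body": {
  "translation": [
    [0,0,-1.5],
    [0,0,-5],
    [0,0,-10],
    [0,0,-15],
    [0,0,-20]
  ],
  "turn": [0,0,0,0,0],
  "gripper": [0.6,0.6,0.6,0.6,0.6]
}}

```text
time_s: 26.08
tool_pos: [0.4769, -0.2385, 0.2307]
tool_rot: [-180.0, -0.1, -12.2]
force: [1.0, 0.5, 0.1]
grip_width: 0.0523
```

Emit:
{"method": "carry_out", "body": {
  "translation": [
    [0,1,0],
    [0,4,0],
    [0,8,0],
    [0,8,0],
    [0,8,0]
  ],
  "turn": [0,0,0,0,0],
  "gripper": [0.6,0.6,0.6,0.6,0.6]
}}

```text
time_s: 26.7
tool_pos: [0.4601, -0.316, 0.2276]
tool_rot: [-180.0, 0.0, -12.2]
force: [0.4, -0.2, -0.1]
grip_width: 0.0525
```

Run:
```python
from h import *
s,cs,o=snap("side","s16"); print(o['time_s'],o['tool_pos'],o['force'],o['grip_width'])
t,ct,o=snap("top","t16"); w,_,_=snap("wrist","w16")
cv2.imwrite("pics/f16.png",np.vstack([np.hstack([cv2.resize(s[130:410,160:440],(400,400)),cv2.resize(t[90:310,150:510],(400,245)) if 0 else cv2.resize(w,(400,300)).repeat(1,0) if 0 else np.vstack([cv2.resize(t[90:310,150:510],(400,244)),cv2.resize(w[60:300,200:440],(400,156))])])]))
# bystanders moved?
a=cv2.imread("pics/side0.png"); d=cv2.absdiff(a,s).max(2)
for n,(x0,x1,y0,y1) in dict(tin=(200,245,200,255),foot=(168,210,292,338),offcut=(218,255,162,208),stand=(270,335,335,400)).items(): print(n,(d[y0:y1,x0:x1]>40).sum())
```

```text
26.7 [ 0.46007006 -0.31597116  0.22757873] [ 0.38924249 -0.19530728 -0.05052258] 0.052502476473284744
tin 0
foot 0
offcut 0
stand 0
```

View pics/f16.png

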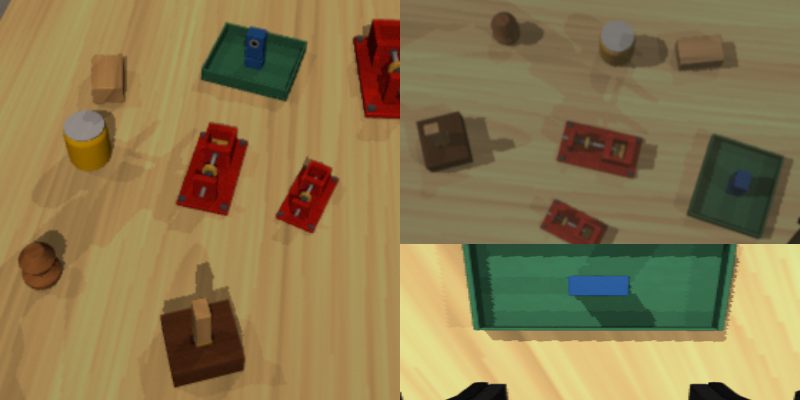

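View pics/w16.png

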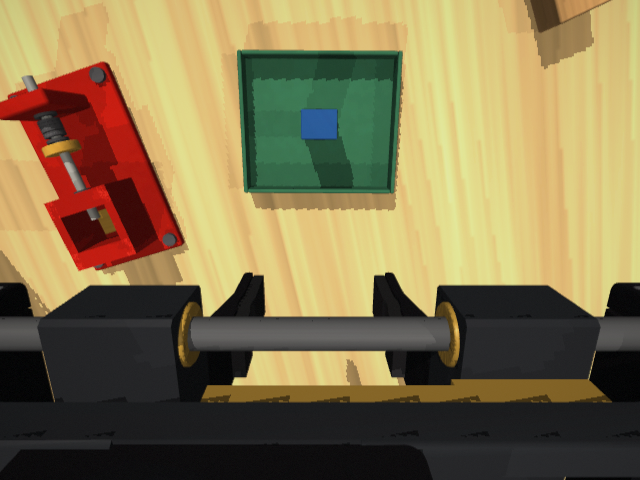

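The link stands upright in the tray, at (319,124) in the wrist view. The tool is upright in its stand. The bystander and stand areas of the side view differ from the first picture by 0 pixels. Handing in.

```bash
python3 -c "
from cell import sign_off
print(sign_off())"
```

```text
the job is handed in; nothing more can be done
None
```

The job is done and handed in at about 27 s of the 66 s allowed; the sign-off reports no verdict.

- **Collar:** I lowered the fork astride the bar and felt first contact with the collar at y ≈ 0.020 m. I pushed in steps of 1 mm and then 0.5 mm. The link popped up after about 7.8 mm of tool travel. The highest push reading was about 7 N, and I saw no force rise from the stop.
- **Tool back:** The fork is upright in its stand. Inserting it gave a short 26 N reading as the handle seated on the stand, which settled to about 5 N before I released it.
- **Link:** I gripped it softly, pulled it straight up and stood it in the middle of the tray. During the lift the force readings taken at the end of each move stayed below 3 N.

**Last checks:** The final side, top and wrist pictures show the link upright in the tray and the tool upright in its stand. The areas around the tin, foot, offcut and stand matched the first side picture. The gripper was open and well clear of everything.

**Checks that failed or disagreed:**
- One move call was refused because I gave a gripper value out of range; nothing moved.
- My first wrist measurement of the stand was taken while the arm was still settling, so I repeated it.
- The camera placed the bar about 0.6 mm off sideways, which I corrected by comparing the prongs and the bar in one picture.
- The popped link first looked tilted from the top camera, but the later wrist view showed it nearly upright.

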